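# Put the bearing plate under the riser's screw foot and wind the foot down on it

### The job

The wooden cheese riser rocks because its screw foot hangs in the air. Slide the loose steel bearing plate along the worktop so that its square pad sits centred under the foot, then turn the foot's black knob clockwise (seen from above) until the foot just bears on the plate: in light but definite contact, finger-tight, not jacked up hard. Let go of everything and leave the other things on the worktop where they are.

Things in the scene. Friction and masses are not known exactly. Their poses are not given: they have to be found in the camera images.
- riser: Cheese riser, fixed: wooden board 170 x 200 mm (x, y), top 60 mm up, cheese and a tag on it, on three legs at (-65,80), (65,80), (65,-80) mm. The fourth corner has none: a lug on the -y side carries the vertical screw foot, axis at (-40,-130) mm, 30 mm from the board's edge; lug underside 34 mm up. Origin under the board's centre, at the worktop within 2 mm; x away from the robot at yaw 0.
- boss_top (a point): Point on the screw's vertical axis at the top of the fixed threaded boss of the riser; does not move with the screw. The black knob (upright cylinder, 37 mm diameter, 28 mm tall) is above it: its middle 45 to 48 mm above this point at the start (not measured), sinking 1.6 mm per radian of clockwise turn. The screw stays where it is left; thread friction about 0.05 N m.
- plate_pad (a point): Centre of the top face of the bearing plate's square pad (64 x 64 mm, 8 mm thick, lying flat on the worktop, loose, 0.4 kg). A tongue (24 mm wide, 8 mm thick) runs from the pad to 120 mm along the plate's own -y. Its x and y axes are those of the plate.
- plate_grip (a point): Point to grasp on the plate's upright black grip bar: 14 mm wide (plate x), 44 mm long (plate y), from 8 to 40 mm above the worktop; this point is 30 mm up and 95 mm along the plate's -y from the pad centre.
- tape_mid (a point): Roll of paper tape lying flat, 73 mm across, 19 mm high; its centre. Leave alone.
- pot_mid (a point): Standing sample pot, 72 mm across, 71 mm high; its centre. Leave alone.
- marker_w14: Blue felt marker lying on the worktop, 130 mm long, 14 mm thick; origin under its middle. Leave alone.
- plate: The whole loose steel bearing plate, non-slip; origin under the centre of its square pad, z up, tongue and grip along its -y. To its right (y below about -0.15 m, x from 0.45 m) stands a fixed wire cutter whose raised bow reaches some 0.3 m up: keep clear of it on the way.
- foot_base (a point): Point on the screw axis at the riser's base level, fixed to the riser; the pad belongs centred here. The rubber foot (50 mm across) turns with the screw and starts 1.8 to 6.5 mm above the pad's top (not measured). Once it bears, each radian adds roughly 50 to 70 N and each newton 0.01 to 0.02 N m of turning moment. Finger-tight is 2 to 20 N of foot load; over 45 N is jacked too hard.

How it is judged:
On the way, in this order (a step that is already met when the one before it is completed fails the run):
1. the plate's pad lies flat under the foot, centred to 9 mm, before the foot bears on it (horizontal distance between plate_pad and boss_top below 0.009 m and height (world z) of plate_pad below 0.011 m and contact force between riser and plate below 0.5 N), for 0.2 s.
2. the foot bears on the plate (contact force between riser and plate above 1.5 N and horizontal distance between plate_pad and boss_top below 0.009 m), for 0.2 s.
At the end, for the whole second after the job is handed in: The plate lies flat on the worktop with its pad centred under the foot to 9 mm, and the foot bears on it with 1.5 to 22 N (all of step 2 and contact force between riser and plate below 22 N and height (world z) of plate_pad below 0.011 m and angle between plate_pad's own z axis and vertical below 0.05 rad); the robot touches nothing.
It fails at once if the riser's foot or frame and the plate pressed together with more than 45 N (contact force between riser and plate above 45 N).
It fails at once if the tape roll, the pot or the marker moved by more than 25 mm (distance of any of tape_mid, pot_mid, marker_w14 from where it was at the start of the episode above 0.025 m).
It also fails if it takes over 72 s, if anything falls off the work surface, if the arm or the gripper's body presses on something with over 40 N, if the wrist force passes 120 N, or if a joint passes its speed limit or range.

### The arm

A 6-joint arm with a two-finger parallel gripper is mounted at the origin on a cart in front of the work surface, level with it; the furniture and walls round the work are solid. World frame = base frame: x ahead of the robot, y to its left, z up, the work surface at z = 0. Lengths are in m, angles in rad, forces in N, time in s.
With the tool pointing down it reaches from about 0.375 to 0.9 m from the base axis. Payload 3.1 kg.
Tool frame: the origin (TCP) lies on the front face of the gripper's body, between the roots of the fingers; the fingertips stand 73 mm ahead of it and the grasp point (between the pads) lies 54 mm ahead of it (manip.finger_overhang is the distance from the TCP to the fingertips, in m); z points along the fingers, y is the direction in which the jaws open and shut (so a half turn about z gives the same grasp; the last joint's range is limited). The gripper opens to 85 mm and grips with 20 to 120 N. Pads are 22 mm wide; open, the fingers measure 114 mm over their backs; the gripper's body (76 mm by 85 mm) begins 54 mm behind the grasp point. The pads swing forward as they close: fully open they stand 13 mm farther back than shut.
Start: joints at [-0.178, 0.527, 1.433, -0, 1.181, -0.178], TCP at [0.625, 0, 0.304] pointing down, gripper open.
Joint ranges: [-3.08, 3.08], [-0.75, 2.2], [0.22, 2.44], [-1.43, 4.57], [0, 2.65], [-2.85, 2.85]. Speed limits (rad/s): [2.79, 2.79, 3.14, 3.14, 3.14, 3.14].

### API

Orientations are given as a unit quaternion [x, y, z, w].
In Python, from station import manip gives the robot as it stands.
- The arm moves only by the tool apply_moves, never from a script. Its argument "increments" is a list that holds one entry, the list of rows, each a list of 4 numbers: the shift along the tool's x, y, z in m, then the turn about the tool's z in degrees. In form: [[[dx, dy, dz, spin], ...]]. A call has 1 to 5 rows; each row shifts and turns the pose as measured when the row begins, along the tool's axes as they then stand; what a row does not reach is not made up. A row lasts 1/10 s, in which the tool goes at most 50 mm and 8.59 degrees, less where a joint would pass 70% of its speed; a pose out of reach is approached as far as the arm can. A call with a gripper value outside its range is refused whole. "fingers" is the opening, from 0 (shut) to 1 (fully open), set as the call begins (left out, the last holds). The fingers move at their own pace and stop on an object; "newtons" is the grip in N (left out, the last holds). Time passes only in rows, so rows that do not move let the fingers close. It gives the time, the measured TCP pose, the force and the opening at its end, in the units of the state.
- manip.sense(): the state, without advancing time (a new reading comes with each control period).
- manip.snapshot(name): name is "scene" or "side" or "wrist"; returns (picture, depth): 420x560x3 uint8, red, green, blue; 420x560 float32, m along the optical axis (not along the pixel's ray), 0 where there is no reading.
- manip.camera_model(name): a dict with "mtx" (3x3 intrinsics, pixels), "R" (3x3) and "t" (3): a world point X has camera coordinates R X + t; the wrist camera has in their place "mount" (4x4, takes a point from camera to tool coordinates, whose origin is the TCP and whose axes are the flange's). Camera axes: x right, y down, z forward; pixel columns grow to the right and rows downward; lengths in m; the calibration is good to about 2 mm. A picture is of the moment at which its call begins: read the wrist's pose just before it. camera_model takes no time and is no camera call.
- manip.sign_off(): hands the job in, once; it reports no verdict.
The state is a dict: "t": time; "q": joint angles; "qd": joint speeds; "tau": joint torques, N m; "tcp_pos": TCP position; "tool_rot": TCP orientation; "force": force on the tool from outside, world axes, zero at the start; "ft_torque": the same for the moment, N m; "finger_gap": opening from 0.0 (shut) to 1.0 (fully open).
Only numpy, scipy, OpenCV 4.12 (cv2) and the standard library are available. Lean on these libraries where they do the work, as an engineer would, in place of code of your own. Each camera call takes 0.05 s, during which the arm holds its last target.

## Working session

There is one attempt and no reset: what is moved stays moved. The work goes in short steps, Python scripts to look and compute and a tool call to move; the robot and the scene stay as the last step left them, time stands still between calls to the robot, and variables do not carry over. Pictures are saved under pics/ and viewed, and the job is handed in when it is done.

Besides the shell and the picture viewer there is one more tool, called after "Emit:" as a command line: name --argument value ..., lists and objects as JSON in quotes. apply_moves: Moves the arm, as the interface text tells. Its arguments: {"type":"object","properties":{"increments":{"type":"array","items":{"type":"array","items":{"type":"array","items":{"type":"number"}}}},"fingers":{"type":"number"},"newtons":{"type":"number"}},"required":["increments"]}

```bash
mkdir -p pics; ls
python3 - <<'E'
from station import manip
import cv2,numpy as np
s=manip.sense()
for k in ['t','tcp_pos','tool_rot','force','finger_gap']:print(k,s[k])
for n in ['scene','side','wrist']:
    p,d=manip.snapshot(n); cv2.imwrite(f'pics/{n}0.png',p[:,:,::-1]); np.save(f'pics/{n}0.npy',d)
    print(n,manip.camera_model(n))
E
```

```text
pics
t 0.0
tcp_pos [6.24453406e-01 1.14015791e-04 3.02939208e-01]
tool_rot [ 7.07115524e-01  7.07097239e-01 -6.10759347e-04 -8.70798995e-04]
force [-0.53996603  0.94077483 -0.3756931 ]
finger_gap 0.9991604204004554
scene {'mtx': array([[482.37553105,   0.        , 281.23805095],
       [  0.        , 482.37553105, 213.97129965],
       [  0.        ,   0.        ,   1.        ]]), 'R': array([[ 0.74588706, -0.66580499, -0.01887365],
       [-0.29276587, -0.30226418, -0.90715187],
       [ 0.59828141,  0.6821584 , -0.42037992]]), 't': array([-0.37749745,  0.22822104,  0.83345253])}
side {'mtx': array([[538.19664285,   0.        , 283.32132414],
       [  0.        , 538.19664285, 204.16706978],
       [  0.        ,   0.        ,   1.        ]]), 'R': array([[ 0.94111654, -0.33709381, -0.02583464],
       [-0.15374973, -0.35868416, -0.92070988],
       [ 0.30109913,  0.87046737, -0.38939168]]), 't': array([-0.48659283,  0.15315108,  1.26593832])}
wrist {'mtx': array([[306.2680264 ,   0.        , 277.57536881],
       [  0.        , 306.2680264 , 209.52775818],
       [  0.        ,   0.        ,   1.        ]]), 'mount': array([[ 7.67218767e-04, -9.58658649e-01, -2.84557561e-01,
         7.36145546e-02],
       [ 9.99999697e-01,  7.73566525e-04,  9.00777154e-05,
         4.82306717e-04],
       [ 1.33770422e-04, -2.84557544e-01,  9.58658952e-01,
        -6.91601849e-02],
       [ 0.00000000e+00,  0.00000000e+00,  0.00000000e+00,
         1.00000000e+00]])}
```

View pics/scene0.png

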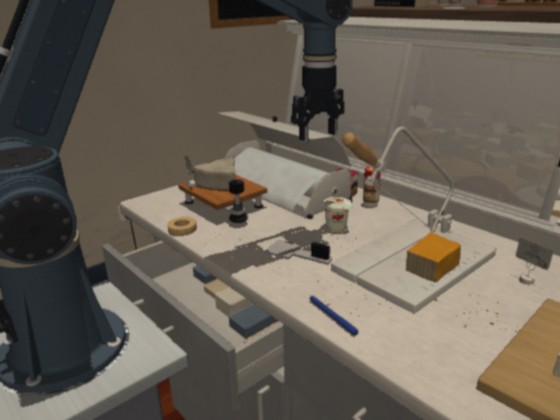

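View pics/side0.png

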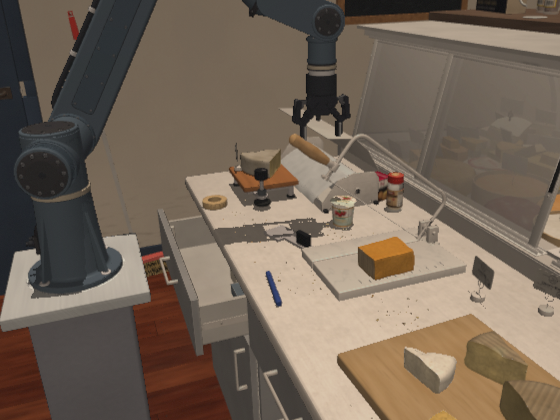

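View pics/wrist0.png

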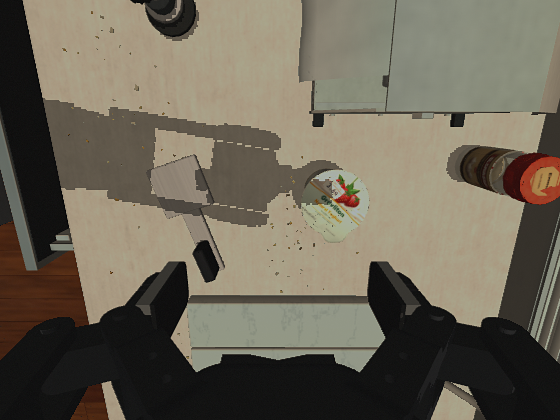

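The wrist view shows the pad near (180,183), the grip bar near (206,260), and the knob and foot cut off at (172,15). The pot is at (335,205). In the scene and side views the knob is at (237,187) and (261,174). Next I'll zoom in and localise.

```bash
cat > h.py <<'E'
import numpy as np,cv2,json
from station import manip
from scipy.spatial.transform import Rotation as Ro
def cam(n,s=None):
    c=manip.camera_model(n);K=c['mtx']
    if n!='wrist':
        R=c['R'].T;return K,R,-R@c['t']
    Rt=Ro.from_quat(s['tool_rot']).as_matrix();M=c['mount']
    return K,Rt@M[:3,:3],Rt@M[:3,3]+s['tcp_pos']
def ray(C,u,v):
    K,R,o=C;d=R@np.linalg.inv(K)@np.array([u,v,1.]);return o,d
def plane(C,u,v,z):
    o,d=ray(C,u,v);return o+d*(z-o[2])/d[2]
def cross(rays):
    A=np.zeros((3,3));b=np.zeros(3)
    for o,d in rays:
        d=d/np.linalg.norm(d);P=np.eye(3)-np.outer(d,d);A+=P;b+=P@o
    X=np.linalg.solve(A,b)
    return X,[np.linalg.norm(np.cross(X-o,d/np.linalg.norm(d))) for o,d in rays]
def proj(C,X):
    K,R,o=C;p=K@(R.T@(np.array(X)-o));return p[:2]/p[2]
E
python3 - <<'E'
import cv2
for n,(x,y,w,h) in {'scene':(170,150,200,130),'side':(190,130,200,130),'wrist':(130,0,130,290)}.items():
    i=cv2.imread(f'pics/{n}0.png')[y:y+h,x:x+w]
    f=4 if n!='wrist' else 2
    cv2.imwrite(f'pics/{n}0z.png',cv2.resize(i,None,fx=f,fy=f,interpolation=cv2.INTER_CUBIC))
E
```

```text
(no output)
```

View pics/scene0z.png

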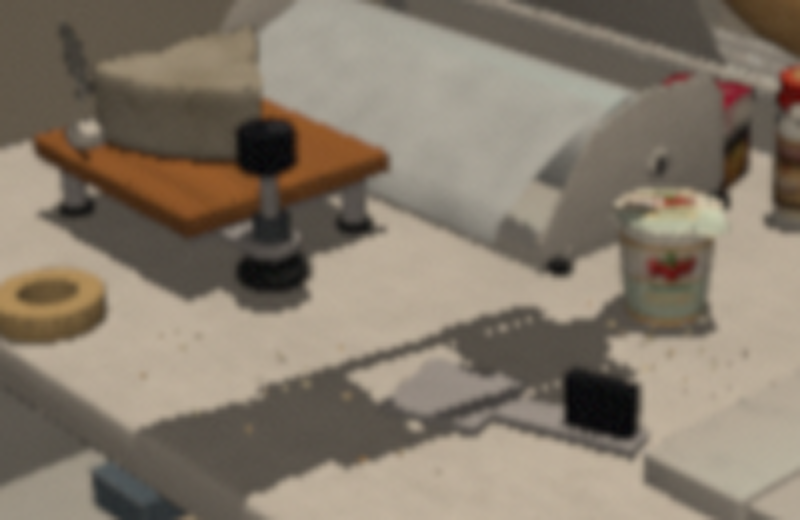

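View pics/side0z.png

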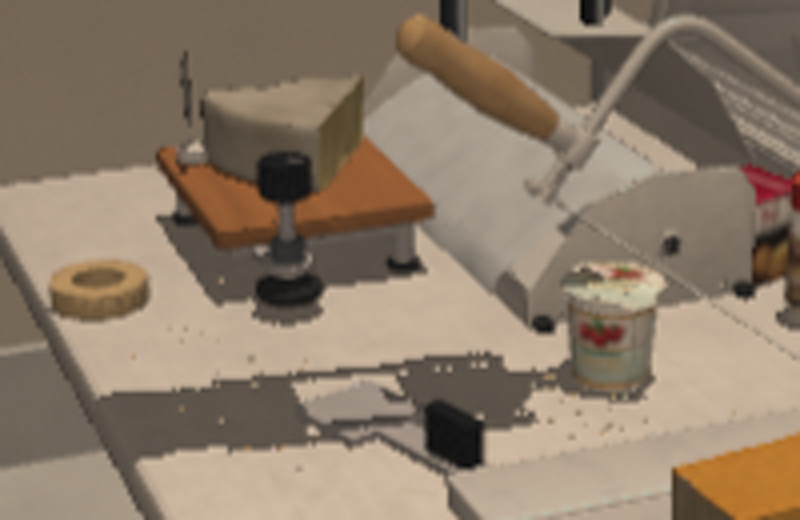

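View pics/wrist0z.png

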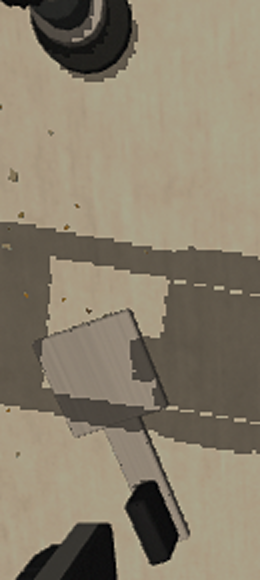

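Run:
```python
from h import *
s=manip.sense();W=cam('wrist',s);S=cam('scene');D=cam('side')
P=[(194.5,155),(149,173),(169,218.5),(213.5,201.5)]
X=np.array([plane(W,*p,.008) for p in P]);print(X.round(4))
print('edges',[np.linalg.norm(X[i]-X[i-1]).round(4) for i in range(4)],'ctr',X.mean(0))
e=X[0]-X[1]+X[3]-X[2];print('x axis yaw',np.degrees(np.arctan2(e[1],e[0])))
e=X[0]-X[3]+X[1]-X[2];print('y axis yaw-90',np.degrees(np.arctan2(-e[0],e[1])))
def blob(n,box,th=45):
    x,y,w,h=box;i=cv2.imread(f'pics/{n}0.png')[y:y+h,x:x+w].max(2)
    m=(i<th).astype(np.uint8);k,l,st,c=cv2.connectedComponentsWithStats(m);j=1+st[1:,4].argmax();
    b=st[j];print(n,b[:4]+[x,y,0,0],b[4]);return np.array([x+b[0]+(b[2]-1)/2,y+b[1]+(b[3]-1)/2])
a=blob('scene',(225,175,25,22));b=blob('side',(250,165,22,18));print(a,b)
K,e=cross([ray(S,*a),ray(D,*b)]);print('knob',K,e)
a=blob('scene',(225,208,26,16));b=blob('side',(250,197,25,12));print(a,b)
F,e=cross([ray(S,*a),ray(D,*b)]);print('foot',F,e)
a=blob('scene',(305,235,30,30));b=blob('side',(293,228,20,22));w=blob('wrist',(190,235,32,50))
print(a,b,w);G,e=cross([ray(S,*a),ray(D,*b),ray(W,*w)]);print('grip',G,e)
for nm,q,z in [('pot top',(336,204),.071)]:print(nm,plane(W,*q,z))
print('tape',plane(S,182,225,.01),plane(D,215,202,.01))
print('marker',[plane(S,*q,.01).round(3) for q in[(311,299),(355,331)]])
print('riser corner scene',[plane(S,170+x/4,150+y/4,.06).round(3) for x,y in [(190,220),(387,155),(38,142)]])
print('riser corner side',[plane(D,190+x/4,130+y/4,.06).round(3) for x,y in [(220,235),(433,207),(157,152)]])
```

```text
[[ 0.5266  0.0326  0.008 ]
 [ 0.4704  0.0112  0.008 ]
 [ 0.4886 -0.0462  0.008 ]
 [ 0.5457 -0.0241  0.008 ]]
edges [np.float64(0.0598), np.float64(0.0602), np.float64(0.0602), np.float64(0.0612)] ctr [ 0.50780343 -0.00663654  0.008     ]
x axis yaw 21.031193615034297
y axis yaw-90 18.118667093544566
scene [229 180  14  14] 164
side [254 168  14  13] 130
[235.5 186.5] [260.5 174. ]
knob [0.51550464 0.18181205 0.10228839] [np.float64(0.0008024723457732559), np.float64(0.0008024723457732219)]
scene [229 213  17  10] 125
side [254 199  16   7] 95
[237.  217.5] [261.5 202. ]
foot [0.51511148 0.18325512 0.01497696] [np.float64(0.0007836259310401304), np.float64(0.0007836259310402636)]
scene [311 242  18  17] 237
side [296 231  15  16] 169
wrist [193 241  26  41] 662
[319.5 250. ] [303.  238.5] [205.5 261. ]
grip [ 0.53442628 -0.09736103  0.02275961] [np.float64(0.00011212232968264774), np.float64(0.00018232347859355817), np.float64(0.00010401782868554366)]
pot top [ 0.68429386 -0.00967253  0.071     ]
tape [0.39113249 0.25272001 0.01      ] [0.39169011 0.25136123 0.01      ]
marker [array([ 0.4  , -0.205,  0.01 ]), array([ 0.388, -0.325,  0.01 ])]
riser corner scene [array([0.467, 0.198, 0.06 ]), array([0.628, 0.194, 0.06 ]), array([0.469, 0.385, 0.06 ])]
riser corner side [array([0.471, 0.195, 0.06 ]), array([0.633, 0.187, 0.06 ]), array([0.475, 0.393, 0.06 ])]
```

Measurements agree with the given sizes:

| Item | Measured |
|---|---|
| Pad centre | (0.508, -0.007) |
| Grip | (0.534, -0.097), 94.5 mm from the pad (95 given) |
| Plate yaw | about 18° |
| Screw axis | (0.515, 0.1825), from knob and foot |

Before descending, I'll check the cutter's clearance with depth.

Run:
```python
from h import *
for n in ['scene','side']:
    C=cam(n);d=np.load(f'pics/{n}0.npy');v,u=np.nonzero(d>0);z=d[v,u]
    K,R,o=C
    X=(R@(np.linalg.inv(K)@np.c_[u,v,np.ones(len(u))].T*z)).T+o
    m=(X[:,1]<-.1)&(X[:,1]>-.42)&(X[:,0]>.4)&(X[:,0]<.9)
    for a,b in [(.01,.03),(.05,.1),(.1,.15),(.15,.2),(.2,.25),(.25,.3),(.3,.35)]:
        q=X[m&(X[:,2]>a)&(X[:,2]<b)]
        print(n,a,len(q),q.min(0).round(3) if len(q) else '',q.max(0).round(3) if len(q) else '')
    q=X[(abs(X[:,0]-.534)<.06)&(abs(X[:,1]+.097)<.06)];print('near grip',q[:,2].max())
    q=X[(abs(X[:,0]-.56)<.15)&(X[:,1]<-.1)&(X[:,1]>-.25)&(X[:,2]>.008)&(X[:,2]<.05)&~((abs(X[:,0]-.534)<.04)&(abs(X[:,1]+.097)<.04))];
    print('slab near y max',np.percentile(q[:,1],[50,95,99]) if len(q) else'')
```

```text
scene 0.01 4599 [ 0.4   -0.367  0.01 ] [ 0.821 -0.1    0.03 ]
scene 0.05 1875 [ 0.585 -0.42   0.05 ] [ 0.834 -0.196  0.1  ]
scene 0.1 99 [ 0.635 -0.232  0.1  ] [ 0.846 -0.222  0.15 ]
scene 0.15 98 [ 0.571 -0.232  0.15 ] [ 0.828 -0.223  0.2  ]
scene 0.2 218 [ 0.528 -0.237  0.2  ] [ 0.767 -0.22   0.25 ]
scene 0.25 594 [ 0.473 -0.24   0.25 ] [ 0.705 -0.221  0.3  ]
scene 0.3 346 [ 0.455 -0.24   0.3  ] [ 0.639 -0.215  0.33 ]
near grip 0.5338819440507588
slab near y max [-0.20388931 -0.16239181 -0.15830031]
side 0.01 4108 [ 0.4  -0.37  0.01] [ 0.82 -0.1   0.03]
side 0.05 1706 [ 0.586 -0.42   0.05 ] [ 0.834 -0.202  0.1  ]
side 0.1 109 [ 0.635 -0.234  0.101] [ 0.847 -0.221  0.149]
side 0.15 133 [ 0.575 -0.233  0.15 ] [ 0.832 -0.221  0.2  ]
side 0.2 227 [ 0.527 -0.236  0.2  ] [ 0.768 -0.222  0.25 ]
side 0.25 599 [ 0.476 -0.243  0.25 ] [ 0.705 -0.221  0.3  ]
side 0.3 316 [ 0.456 -0.241  0.3  ] [ 0.638 -0.22   0.33 ]
near grip 0.5750518429802317
slab near y max [-0.19525788 -0.16121644 -0.15639781]
```

Emit:
apply_moves --increments '[[[-0.02, -0.02, 0.01, -6], [-0.02, -0.02, 0.02, -6], [-0.02, -0.02, 0.02, -6], [-0.02, -0.015, 0.02, 0], [0, 0, 0, 0]]]' --fingers 1

```text
t: 0.65
tcp_pos: [0.5625, -0.0907, 0.2308]
tool_rot: [0.581, 0.814, 0.0, -0.0]
force: [0.0, 0.1, 1.0]
finger_gap: 0.998
```

Run:
```python
from h import *
s=manip.sense();p,d=manip.snapshot('wrist');cv2.imwrite('pics/wrist1.png',p[:,:,::-1])
s0=s;W=cam('wrist',s)
# grip dark blob top
G=proj(W,(.534,-.097,.04));print('expected',G, 'pad',proj(W,(.508,-.007,.008)))
```

```text
expected [243.47929058 202.03911187] pad [249.28279693  91.43405656]
```

View pics/wrist1.png

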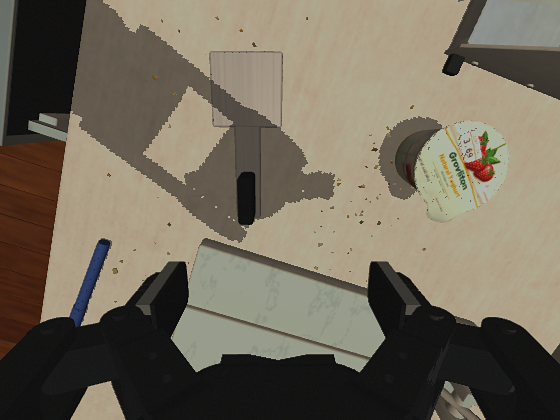

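The pad corners are at about (210,52), (281,51), (283,126) and (212,127). The grip bar's dark blob spans (237-256, 172-226), nearly aligned with the tool.

Run:
```python
from h import *
s=manip.sense();W=cam('wrist',s)
P=[(281,51),(210,52),(212,127),(283,126)]
X=np.array([plane(W,*p,.008) for p in P])
print('edges',[np.linalg.norm(X[i]-X[i-1]).round(4) for i in range(4)],'ctr',X.mean(0))
e=X[0]-X[1]+X[3]-X[2];y1=np.arctan2(e[1],e[0])
e=X[0]-X[3]+X[1]-X[2];y2=np.arctan2(-e[0],e[1]);print(np.degrees([y1,y2]))
y=(y1+y2)/2;c=X.mean(0);g=c+.095*np.array([np.sin(y),-np.cos(y),0]);g[2]=.03
print('grip from pad',g)
im=cv2.imread('pics/wrist1.png')[165:232,228:265].max(2);v,u=np.nonzero(im<35);print(u.min()+228,u.max()+228,v.min()+165,v.max()+165)
t=[plane(W,a,b,.04) for a,b in [(246,173)]];print(t)
R=Ro.from_quat(s['tool_rot']).as_matrix();tgt=np.array([g[0],g[1],.084])
print('tool yaw',np.degrees(np.arctan2(R[1,1],R[0,1])),'delta tool',R.T@(tgt-s['tcp_pos']),s['t'])
for q in [(.5344,-.0974,.0228)]:print(R.T@(np.array(q)-s['tcp_pos']))
```

```text
edges [np.float64(0.0627), np.float64(0.0615), np.float64(0.0627), np.float64(0.0656)] ctr [ 0.50672281 -0.00581359  0.008     ]
[19.80636163 19.02032645]
grip from pad [ 0.53829899 -0.0954124   0.03      ]
237 254 172 224
[array([ 0.52981536, -0.07097413,  0.04      ])]
tool yaw 18.994518184015888 delta tool [ 0.00275459 -0.02607452  0.14788502] 0.7
[ 0.00213509 -0.03057763  0.20907268]
```

Emit:
apply_moves --increments '[[[0.0025, -0.013, 0.035, 0], [0, -0.0135, 0.035, 0], [0, 0, 0.035, 0], [0, 0, 0.03, 0], [0, 0, 0.01, 0]]]'

```text
t: 1.2
tcp_pos: [0.547, -0.0948, 0.0895]
tool_rot: [0.58, 0.814, 0.005, 0.01]
force: [0.5, 0.7, -0.6]
finger_gap: 1.002
```

Emit:
apply_moves --increments '[[[0, 0, 0, 0]]]'

```text
t: 1.3
tcp_pos: [0.5474, -0.094, 0.0888]
tool_rot: [0.58, 0.815, 0.005, 0.01]
force: [-0.6, 0.1, -1.1]
finger_gap: 1.006
```

Run:
```python
from h import *
s=manip.sense();R=Ro.from_quat(s['tool_rot']).as_matrix()
print(s['tcp_pos'],R.T@(np.array([.5375,-.0954,.084])-s['tcp_pos']),s['force'],'tilt',np.degrees(np.arccos(-R[2,2])))
```

```text
[ 0.547437   -0.09400935  0.08882931] [ 0.00198571 -0.00993465  0.00462168] [-0.59675874  0.09250533 -1.09371647] tilt 1.233650991326904
```

Emit:
apply_moves --increments '[[[0.002, -0.01, 0.0045, 0], [0, 0, 0, 0]]]'

```text
t: 1.5
tcp_pos: [0.5385, -0.095, 0.086]
tool_rot: [0.579, 0.815, 0.005, 0.012]
force: [0.8, 0.4, -0.3]
finger_gap: 1.002
```

Run:
```python
from h import *
s=manip.sense();R=Ro.from_quat(s['tool_rot']).as_matrix()
print(s['q'],s['qd']);print(s['tcp_pos'],R.T@(np.array([.5375,-.0954,.084])-s['tcp_pos']),s['force'],R.round(4))
```

```text
[-0.38104363  0.76349173  1.78816313  0.00926717  0.56508136 -0.72375746] [ 0.01635378 -0.02717559 -0.05600988  0.00770662 -0.01286368  0.00432551]
[ 0.53854211 -0.09497818  0.08599071] [-3.09181914e-05 -1.16642873e-03  1.96604036e-03] [ 0.76461065  0.35541986 -0.29322453] [[-0.3286  0.9442  0.0249]
 [ 0.9444  0.3288 -0.0046]
 [-0.0126  0.022  -0.9997]]
```

Emit:
apply_moves --increments '[[[0, 0, -0.035, 0], [0, 0, -0.035, 0], [0, 0, -0.035, 0], [0, 0, 0, 0]]]'

```text
t: 1.9
tcp_pos: [0.5366, -0.0948, 0.1981]
tool_rot: [0.58, 0.815, 0.006, 0.014]
force: [0.3, -0.7, 0.4]
finger_gap: 1.0
```

```bash
cat > st.py <<'E'
from h import *
import sys
s=manip.sense();R=Ro.from_quat(s['tool_rot']).as_matrix()
print('t',s['t'],'p',np.round(s['tcp_pos'],4),'yaw',np.degrees(np.arctan2(R[1,1],R[0,1])).round(2),'tilt x,y',np.degrees(R[2,:2]).round(2),'F',np.round(s['force'],2),'T',np.round(s['ft_torque'],3),'q',np.round(s['q'],3),'gap',round(s['finger_gap'],3))
if len(sys.argv)>3:
    print('delta tool',(R.T@(np.array(list(map(float,sys.argv[1:4])))-s['tcp_pos'])).round(4))
E
python3 st.py .5375 -.0954 .084
```

```text
t 1.9 p [ 0.5366 -0.0948  0.1981] yaw 19.17 tilt x,y [-0.91  1.51] F [ 0.3  -0.66  0.38] T [ 0.016 -0.01  -0.037] q [-0.382  0.565  1.748  0.007  0.799 -0.722] gap 1.0
delta tool [ 0.001  -0.0023  0.114 ]
```

Emit:
apply_moves --increments '[[[0, 0.03, 0, 0], [0, 0.03, 0, 0], [0, 0, 0, 0]]]'

```text
t: 2.2
tcp_pos: [0.5945, -0.0751, 0.2048]
tool_rot: [0.58, 0.814, 0.007, 0.018]
force: [0.5, 0.0, 0.6]
finger_gap: 0.997
```

```bash
python3 st.py .5375 -.0954 .084
```

```text
t 2.2 p [ 0.5945 -0.0751  0.2048] yaw 19.04 tilt x,y [-1.18  1.87] F [0.55 0.01 0.6 ] T [ 0.034  0.021 -0.015] q [-0.313  0.61   1.609  0.004  0.884 -0.648] gap 0.997
delta tool [ 0.0018 -0.0644  0.1188]
```

Emit:
apply_moves --increments '[[[0, -0.03, 0, 0], [0, -0.03, 0, 0], [0, 0, 0, 0], [0, 0, 0, 0], [0, 0, 0, 0]]]'

```text
t: 2.7
tcp_pos: [0.5351, -0.0944, 0.2039]
tool_rot: [0.58, 0.815, 0.008, 0.019]
force: [-1.2, 0.2, 0.2]
finger_gap: 0.997
```

```bash
python3 st.py .5375 -.0954 .084
```

```text
t 2.7 p [ 0.5351 -0.0944  0.2039] yaw 19.15 tilt x,y [-1.26  1.96] F [-1.21  0.24  0.23] T [-0.028  0.033 -0.057] q [-0.383  0.552  1.753  0.008  0.796 -0.722] gap 0.997
delta tool [ 0.0009 -0.0021  0.1199]
```

Emit:
apply_moves --increments '[[[0, -0.04, 0, 0], [0, -0.04, 0, 0]]]'

```text
t: 2.9
tcp_pos: [0.4648, -0.1217, 0.202]
tool_rot: [0.577, 0.816, 0.009, 0.025]
force: [0.2, -0.8, -1.1]
finger_gap: 1.004
```

```bash
python3 st.py .5375 -.0954 .084
```

```text
t 2.9 p [ 0.4648 -0.1217  0.202 ] yaw 19.48 tilt x,y [-1.72  2.46] F [ 0.22 -0.76 -1.07] T [-0.057  0.013  0.014] q [-0.495  0.491  1.915  0.018  0.684 -0.848] gap 1.004
delta tool [0.0042 0.0722 0.1211]
```

Emit:
apply_moves --increments '[[[0, 0, 0, 0], [0, 0, 0, 0]]]'

```text
t: 3.1
tcp_pos: [0.4619, -0.1219, 0.2018]
tool_rot: [0.579, 0.815, 0.009, 0.023]
force: [0.2, -0.3, -0.0]
finger_gap: 1.003
```

```bash
python3 st.py .5375 -.0954 .084
```

```text
t 3.1 p [ 0.4619 -0.1219  0.2018] yaw 19.31 tilt x,y [-1.57  2.32] F [ 0.2  -0.32 -0.05] T [ 0.019 -0.03   0.027] q [-0.498  0.489  1.92   0.018  0.685 -0.848] gap 1.003
delta tool [0.0034 0.0753 0.1209]
```

Emit:
apply_moves --increments '[[[0, 0.015, 0, 0], [0, 0.015, 0, 0], [0, 0.015, 0, 0], [0, 0.015, 0, 0], [0, 0.015, 0, 0]]]'

```text
t: 3.6
tcp_pos: [0.5412, -0.0961, 0.2059]
tool_rot: [0.578, 0.815, 0.01, 0.026]
force: [0.6, 0.1, 0.5]
finger_gap: 0.999
```

```bash
python3 st.py .5375 -.0954 .084
```

```text
t 3.6 p [ 0.5412 -0.0961  0.2059] yaw 19.37 tilt x,y [-1.82  2.63] F [0.65 0.1  0.55] T [0.041 0.011 0.018] q [-0.382  0.552  1.745  0.009  0.79  -0.725] gap 0.999
delta tool [ 0.0057 -0.0089  0.1215]
```

Emit:
apply_moves --increments '[[[0, 0, 0, 0], [0, 0, 0, 0]]]'

```text
t: 3.8
tcp_pos: [0.5454, -0.0951, 0.2063]
tool_rot: [0.576, 0.817, 0.01, 0.029]
force: [0.2, 0.3, -0.4]
finger_gap: 0.999
```

```bash
python3 st.py .5375 -.0954 .084
```

```text
t 3.8 p [ 0.5454 -0.0951  0.2063] yaw 19.61 tilt x,y [-2.    2.86] F [ 0.17  0.3  -0.45] T [0.011 0.02  0.027] q [-0.377  0.554  1.737  0.009  0.79  -0.725] gap 0.999
delta tool [ 0.0066 -0.0137  0.1216]
```

Emit:
apply_moves --increments '[[[0, 0, 0, 0], [0, 0, 0, 0], [0, 0, 0, 0], [0, 0, 0, 0], [0, 0, 0, 0]]]'

```text
t: 4.3
tcp_pos: [0.5438, -0.0952, 0.2061]
tool_rot: [0.577, 0.816, 0.01, 0.028]
force: [0.3, -0.8, -0.3]
finger_gap: 0.995
```

```bash
python3 st.py .5375 -.0954 .084; python3 -c "
from station import manip;s=manip.sense();print(s['tau'],s['qd'])"
```

```text
t 4.3 p [ 0.5438 -0.0952  0.2061] yaw 19.56 tilt x,y [-1.93  2.76] F [ 0.27 -0.85 -0.32] T [0.021 0.067 0.015] q [-0.378  0.553  1.74   0.009  0.79  -0.725] gap 0.995
delta tool [ 0.0061 -0.0118  0.1215]
[ 3.97416763e-02 -3.99429810e+01 -1.24094465e+01  1.73518615e-02
 -2.01611412e-01  5.44643285e-06] [-0.00540638 -0.0024229   0.00477781 -0.0008914  -0.00160826  0.00137958]
```

Emit:
apply_moves --increments '[[[0, 0, 0.03, 0], [0, 0, 0, 0], [0, 0, 0, 0]]]'

```text
t: 4.6
tcp_pos: [0.5459, -0.0964, 0.1768]
tool_rot: [0.577, 0.816, 0.01, 0.029]
force: [0.1, 1.1, -1.0]
finger_gap: 1.0
```

```bash
python3 st.py .5375 -.0954 .084
```

```text
t 4.6 p [ 0.5459 -0.0964  0.1768] yaw 19.52 tilt x,y [-2.02  2.85] F [ 0.08  1.08 -1.  ] T [ 0.011  0.005 -0.036] q [-0.379  0.603  1.755  0.009  0.723 -0.726] gap 1.0
delta tool [ 0.007  -0.0122  0.0921]
```

Emit:
apply_moves --increments '[[[0, 0, -0.03, 0], [0, 0, 0, 0], [0, 0, 0, 0]]]'

```text
t: 4.9
tcp_pos: [0.5441, -0.0961, 0.2091]
tool_rot: [0.577, 0.816, 0.01, 0.029]
force: [-1.1, 0.4, -0.5]
finger_gap: 1.001
```

```bash
python3 st.py .5375 -.0954 .084
```

```text
t 4.9 p [ 0.5441 -0.0961  0.2091] yaw 19.51 tilt x,y [-2.03  2.86] F [-1.12  0.4  -0.54] T [0.018 0.016 0.002] q [-0.38   0.549  1.738  0.009  0.794 -0.725] gap 1.001
delta tool [ 0.0072 -0.0122  0.1244]
```

Emit:
apply_moves --increments '[[[0, -0.03, 0, 0], [0, 0, 0, 0], [0, 0, 0, 0]]]'

```text
t: 5.2
tcp_pos: [0.5159, -0.1065, 0.2087]
tool_rot: [0.577, 0.816, 0.011, 0.031]
force: [0.6, -0.8, 1.1]
finger_gap: 1.0
```

```bash
python3 st.py .5375 -.0954 .084
```

```text
t 5.2 p [ 0.5159 -0.1065  0.2087] yaw 19.54 tilt x,y [-2.17  3.01] F [ 0.56 -0.85  1.05] T [0.005 0.038 0.003] q [-0.42   0.522  1.804  0.013  0.751 -0.769] gap 1.0
delta tool [0.008  0.0174 0.1256]
```

Emit:
apply_moves --increments '[[[0, 0.03, 0, 0], [0, 0, 0, 0], [0, 0, 0, 0]]]'

```text
t: 5.5
tcp_pos: [0.5452, -0.0961, 0.2101]
tool_rot: [0.577, 0.816, 0.01, 0.03]
force: [0.1, 0.3, -0.4]
finger_gap: 1.0
```

```bash
python3 st.py .5375 -.0954 .084
```

```text
t 5.5 p [ 0.5452 -0.0961  0.2101] yaw 19.51 tilt x,y [-2.14  2.98] F [ 0.13  0.26 -0.45] T [0.029 0.079 0.055] q [-0.379  0.547  1.736  0.009  0.794 -0.724] gap 1.0
delta tool [ 0.0079 -0.0136  0.1254]
```

Emit:
apply_moves --increments '[[[0, 0, -0.035, 0], [0, 0, -0.03, 0], [0, 0, -0.02, 0], [0, 0, -0.012, 0], [0, 0, -0.005, 0]]]'

```text
t: 6.0
tcp_pos: [0.5371, -0.0936, 0.3126]
tool_rot: [0.577, 0.816, 0.009, 0.026]
force: [0.2, 0.3, -0.8]
finger_gap: 1.002
```

```bash
python3 st.py .5375 -.0954 .084
```

```text
t 6.0 p [ 0.5371 -0.0936  0.3126] yaw 19.53 tilt x,y [-1.84  2.64] F [ 0.18  0.27 -0.8 ] T [ 0.008 -0.003 -0.02 ] q [-0.38   0.393  1.654  0.007  1.039 -0.724] gap 1.002
delta tool [ 0.0055 -0.0107  0.2283]
```

Emit:
apply_moves --increments '[[[0, 0, 0, 0]]]'

```text
t: 6.1
tcp_pos: [0.5371, -0.0937, 0.3131]
tool_rot: [0.577, 0.816, 0.01, 0.027]
force: [0.1, 0.3, 0.3]
finger_gap: 1.002
```

```bash
python3 st.py .5375 -.0954 .084
```

```text
t 6.1 p [ 0.5371 -0.0937  0.3131] yaw 19.53 tilt x,y [-1.89  2.69] F [0.14 0.25 0.28] T [0.067 0.044 0.003] q [-0.38   0.392  1.654  0.007  1.038 -0.724] gap 1.002
delta tool [ 0.0058 -0.0109  0.2288]
```

Emit:
apply_moves --increments '[[[0, 0, 0.04, 0], [0, 0, 0.04, 0], [0, 0, 0.04, 0], [0, 0, -0.003, 0], [0, 0, 0, 0]]]'

```text
t: 6.6
tcp_pos: [0.5438, -0.0959, 0.1916]
tool_rot: [0.577, 0.816, 0.01, 0.027]
force: [0.2, -0.7, 0.8]
finger_gap: 0.999
```

```bash
python3 st.py .5375 -.0954 .084
```

```text
t 6.6 p [ 0.5438 -0.0959  0.1916] yaw 19.51 tilt x,y [-1.87  2.65] F [ 0.25 -0.66  0.79] T [ 0.01  -0.008  0.046] q [-0.379  0.577  1.748  0.009  0.759 -0.725] gap 0.999
delta tool [ 0.0061 -0.0108  0.1071]
```

Emit:
apply_moves --increments '[[[0, 0, -0.012, 0], [0, 0, -0.012, 0], [0, 0, -0.012, 0], [0, 0, -0.012, 0], [0, 0, -0.012, 0]]]'

```text
t: 7.1
tcp_pos: [0.542, -0.0954, 0.2648]
tool_rot: [0.577, 0.816, 0.011, 0.033]
force: [0.6, -0.4, -0.1]
finger_gap: 1.0
```

Emit:
apply_moves --increments '[[[0, 0, -0.012, 0], [0, 0, -0.012, 0], [0, 0, -0.012, 0], [0, 0, -0.008, 0], [0, 0, -0.004, 0]]]'

```text
t: 7.6
tcp_pos: [0.5401, -0.0945, 0.333]
tool_rot: [0.576, 0.816, 0.015, 0.048]
force: [0.1, 0.2, 0.3]
finger_gap: 0.999
```

```bash
python3 st.py .5375 -.0954 .084
```

```text
t 7.6 p [ 0.5401 -0.0945  0.333 ] yaw 19.69 tilt x,y [-3.49  4.5 ] F [0.08 0.24 0.25] T [0.043 0.054 0.019] q [-0.38   0.36   1.646  0.007  1.036 -0.724] gap 0.999
delta tool [ 0.0152 -0.0223  0.2475]
```

Emit:
apply_moves --increments '[[[0, 0, 0.012, 0], [0, 0, 0.012, 0], [0, 0, 0.012, 0], [0, 0, 0.012, 0], [0, 0, 0.012, 0]]]'

```text
t: 8.1
tcp_pos: [0.5458, -0.0964, 0.27]
tool_rot: [0.576, 0.816, 0.015, 0.049]
force: [-0.8, 0.1, 0.4]
finger_gap: 0.999
```

```bash
python3 st.py .5375 -.0954 .084
```

```text
t 8.1 p [ 0.5458 -0.0964  0.27  ] yaw 19.69 tilt x,y [-3.58  4.6 ] F [-0.83  0.11  0.36] T [0.015 0.065 0.   ] q [-0.379  0.45   1.703  0.008  0.887 -0.725] gap 0.999
delta tool [ 0.0153 -0.0224  0.1842]
```

Emit:
apply_moves --increments '[[[0, 0, 0.012, 0], [0, 0, 0.012, 0], [0, 0, 0.012, 0], [0, 0, 0.012, 0], [0, 0, 0.012, 0]]]'

```text
t: 8.6
tcp_pos: [0.5499, -0.0978, 0.2004]
tool_rot: [0.576, 0.816, 0.014, 0.044]
force: [0.1, 0.6, 0.2]
finger_gap: 0.998
```

```bash
python3 st.py .5375 -.0954 .084
```

```text
t 8.6 p [ 0.5499 -0.0978  0.2004] yaw 19.65 tilt x,y [-3.22  4.19] F [0.11 0.58 0.23] T [-0.003  0.093 -0.004] q [-0.378  0.563  1.747  0.009  0.74  -0.725] gap 0.998
delta tool [ 0.0129 -0.0194  0.1147]
```

Emit:
apply_moves --increments '[[[0, 0, 0.012, 0], [0, 0, 0.012, 0], [0, 0, 0.012, 0], [0, 0, 0.012, 0], [0, 0, 0.006, 0]]]'

```text
t: 9.1
tcp_pos: [0.5551, -0.0995, 0.141]
tool_rot: [0.576, 0.816, 0.014, 0.044]
force: [0.0, 1.2, -0.2]
finger_gap: 0.999
```

```bash
python3 st.py .5375 -.0954 .084
```

```text
t 9.1 p [ 0.5551 -0.0995  0.141 ] yaw 19.65 tilt x,y [-3.2   4.16] F [ 0.05  1.15 -0.19] T [-0.018  0.066  0.035] q [-0.378  0.668  1.766  0.01   0.617 -0.727] gap 0.999
delta tool [ 0.0129 -0.0193  0.0552]
```

Emit:
apply_moves --increments '[[[0, 0, -0.05, 0], [0, 0, -0.05, 0], [0, 0, -0.05, 0], [0, 0, -0.03, 0], [0, 0, -0.015, 0]]]'

```text
t: 9.6
tcp_pos: [0.5381, -0.0943, 0.3291]
tool_rot: [0.577, 0.816, 0.011, 0.032]
force: [1.3, 0.4, -0.4]
finger_gap: 1.002
```

```bash
python3 st.py .5375 -.0954 .084
```

```text
t 9.6 p [ 0.5381 -0.0943  0.3291] yaw 19.55 tilt x,y [-2.29  3.12] F [ 1.26  0.39 -0.4 ] T [-0.035 -0.022 -0.007] q [-0.381  0.371  1.638  0.007  1.065 -0.724] gap 1.002
delta tool [ 0.0089 -0.0143  0.2445]
```

Emit:
apply_moves --increments '[[[0, 0, 0.045, 0], [0, 0, 0.045, 0], [0, 0, 0.045, 0], [0, 0, 0.045, 0], [0, 0, -0.003, 0]]]'

```text
t: 10.1
tcp_pos: [0.5577, -0.1007, 0.1547]
tool_rot: [0.576, 0.816, 0.013, 0.043]
force: [-0.2, 0.5, -0.0]
finger_gap: 1.001
```

```bash
python3 st.py .5375 -.0954 .084
```

```text
t 10.1 p [ 0.5577 -0.1007  0.1547] yaw 19.64 tilt x,y [-3.13  4.09] F [-0.19  0.46 -0.02] T [0.038 0.125 0.027] q [-0.378  0.647  1.752  0.01   0.654 -0.726] gap 1.001
delta tool [ 0.0155 -0.0223  0.0686]
```

Emit:
apply_moves --increments '[[[0, 0, -0.05, 0], [0, 0, -0.05, 0], [0, 0, -0.05, 0], [0, 0, -0.03, 0], [0, 0, -0.015, 0]]]'

```text
t: 10.6
tcp_pos: [0.5398, -0.0948, 0.3603]
tool_rot: [0.576, 0.816, 0.013, 0.043]
force: [0.2, -0.8, -0.4]
finger_gap: 1.002
```

```bash
python3 st.py .5375 -.0954 .084
```

```text
t 10.6 p [ 0.5398 -0.0948  0.3603] yaw 19.64 tilt x,y [-3.12  4.07] F [ 0.18 -0.76 -0.38] T [-0.039 -0.011  0.005] q [-0.38   0.332  1.605  0.007  1.116 -0.724] gap 1.002
delta tool [ 0.0153 -0.022   0.275 ]
```

Emit:
apply_moves --increments '[[[0, 0, 0.015, 0], [0, 0, 0.015, 0], [0, 0, 0.015, 0], [0, 0, 0.015, 0], [0, 0, 0.015, 0]]]'

```text
t: 11.1
tcp_pos: [0.5496, -0.0975, 0.3099]
tool_rot: [0.575, 0.815, 0.018, 0.064]
force: [0.1, 0.5, 0.7]
finger_gap: 1.001
```

Emit:
apply_moves --increments '[[[0, 0, 0.015, 0], [0, 0, 0.015, 0], [0, 0, 0.015, 0], [0, 0, 0.015, 0], [0, 0, 0.015, 0]]]'

```text
t: 11.6
tcp_pos: [0.5608, -0.1009, 0.2504]
tool_rot: [0.574, 0.815, 0.021, 0.075]
force: [0.6, -0.9, 1.0]
finger_gap: 1.004
```

```bash
python3 st.py .5375 -.0954 .084
```

```text
t 11.6 p [ 0.5608 -0.1009  0.2504] yaw 20.01 tilt x,y [-5.65  6.95] F [ 0.62 -0.94  0.97] T [ 0.071  0.106 -0.026] q [-0.376  0.485  1.715  0.008  0.785 -0.725] gap 1.004
delta tool [ 0.0292 -0.04    0.1607]
```

Emit:
apply_moves --increments '[[[0, 0, 0.012, 0], [0, 0, 0.012, 0], [0, 0, 0.006, 0]]]'

```text
t: 11.9
tcp_pos: [0.5662, -0.1027, 0.2252]
tool_rot: [0.574, 0.815, 0.022, 0.08]
force: [0.3, -0.2, -0.1]
finger_gap: 1.001
```

Emit:
apply_moves --increments '[[[0, 0, -0.05, 0], [0, 0, -0.05, 0], [0, 0, -0.05, 0], [0, 0, -0.03, 0], [0, 0, -0.015, 0]]]'

```text
t: 12.4
tcp_pos: [0.5357, -0.0921, 0.4173]
tool_rot: [0.574, 0.815, 0.02, 0.072]
force: [-0.1, -1.2, 0.1]
finger_gap: 0.997
```

```bash
python3 st.py .5375 -.0954 .084
```

```text
t 12.4 p [ 0.5357 -0.0921  0.4173] yaw 19.97 tilt x,y [-5.37  6.63] F [-0.05 -1.16  0.06] T [-0.002  0.123  0.02 ] q [-0.378  0.25   1.563  0.006  1.179 -0.724] gap 0.997
delta tool [ 0.0276 -0.038   0.33  ]
```

```bash
cat > q.py <<'E'
from station import manip
import numpy as np
s=manip.sense();q=np.array(s['q']);d=np.array(s['qd'])
print(round(s['t'],2),'z',np.round(s['tcp_pos'],4),'q235',q[[1,2,4]].round(4),'qd',d[[1,2,4]].round(3),'pitch',np.degrees(q[1]+q[2]+q[4]-np.pi).round(2),'tau',np.array(s['tau'])[[1,2,4]].round(2))
E
python3 q.py
```

```text
12.4 z [ 0.5357 -0.0921  0.4173] q235 [0.2504 1.5631 1.1787] qd [-0.193 -0.192  0.371] pitch -8.55 tau [-33.43 -20.04  -0.6 ]
```

Emit:
apply_moves --increments '[[[0, 0, 0.02, 0]]]'

```text
t: 12.5
tcp_pos: [0.5406, -0.0937, 0.4042]
tool_rot: [0.574, 0.815, 0.022, 0.079]
force: [0.8, -0.3, 0.7]
finger_gap: 0.999
```

```bash
python3 q.py
```

```text
12.5 z [ 0.5406 -0.0937  0.4042] q235 [0.2659 1.5801 1.1316] qd [ 0.24   0.287 -0.489] pitch -9.4 tau [-36.15 -20.25   0.13]
```

Emit:
apply_moves --increments '[[[0, 0, 0.02, 0]]]'

```text
t: 12.6
tcp_pos: [0.5439, -0.0948, 0.3863]
tool_rot: [0.574, 0.815, 0.023, 0.081]
force: [0.6, 0.3, -1.0]
finger_gap: 0.999
```

```bash
python3 q.py
```

```text
12.6 z [ 0.5439 -0.0948  0.3863] q235 [0.2873 1.6017 1.0839] qd [ 0.194  0.176 -0.474] pitch -9.67 tau [-36.56 -20.51  -0.31]
```

Emit:
apply_moves --increments '[[[0, 0, 0.02, 0]]]'

```text
t: 12.7
tcp_pos: [0.5476, -0.096, 0.3677]
tool_rot: [0.574, 0.815, 0.023, 0.083]
force: [-0.2, -0.2, 0.7]
finger_gap: 0.997
```

```bash
python3 q.py
```

```text
12.7 z [ 0.5476 -0.096   0.3677] q235 [0.3112 1.6217 1.0359] qd [ 0.246  0.211 -0.474] pitch -9.9 tau [-36.54 -19.19  -0.25]
```

Emit:
apply_moves --increments '[[[0, 0, 0.0, 0]]]'

```text
t: 12.8
tcp_pos: [0.5464, -0.0956, 0.3658]
tool_rot: [0.574, 0.815, 0.022, 0.081]
force: [-0.2, 0.2, -0.4]
finger_gap: 1.001
```

```bash
python3 q.py
```

```text
12.8 z [ 0.5464 -0.0956  0.3658] q235 [0.3129 1.6245 1.0362] qd [-0.043 -0.043  0.012] pitch -9.62 tau [-34.84 -19.25  -0.84]
```

Emit:
apply_moves --increments '[[[0, 0, 0.0, 0]]]'

```text
t: 12.9
tcp_pos: [0.5465, -0.0956, 0.3664]
tool_rot: [0.574, 0.815, 0.023, 0.081]
force: [0.1, 0.8, -0.0]
finger_gap: 1.003
```

```bash
python3 q.py
```

```text
12.9 z [ 0.5465 -0.0956  0.3664] q235 [0.3122 1.6237 1.0371] qd [0.006 0.016 0.007] pitch -9.66 tau [-34.18 -18.24  -0.55]
```

Emit:
apply_moves --increments '[[[0, 0, -0.02, 0]]]'

```text
t: 13.0
tcp_pos: [0.5423, -0.0942, 0.3845]
tool_rot: [0.574, 0.815, 0.022, 0.078]
force: [-0.1, 0.9, -0.3]
finger_gap: 1.0
```

```bash
python3 q.py
```

```text
13.0 z [ 0.5423 -0.0942  0.3845] q235 [0.2881 1.605  1.0856] qd [-0.299 -0.26   0.492] pitch -9.34 tau [-32.66 -18.88  -1.04]
```

Emit:
apply_moves --increments '[[[0, 0, -0.02, 0]]]'

```text
t: 13.1
tcp_pos: [0.5392, -0.0931, 0.4055]
tool_rot: [0.574, 0.815, 0.022, 0.079]
force: [0.1, -0.2, 0.7]
finger_gap: 0.999
```

```bash
python3 q.py
```

```text
13.1 z [ 0.5392 -0.0931  0.4055] q235 [0.2626 1.581  1.1348] qd [-0.239 -0.217  0.489] pitch -9.36 tau [-32.04 -18.94  -0.82]
```

Emit:
apply_moves --increments '[[[0, 0, -0.02, 0]]]'

```text
t: 13.2
tcp_pos: [0.5359, -0.0919, 0.4268]
tool_rot: [0.574, 0.815, 0.022, 0.079]
force: [1.2, -0.0, -1.0]
finger_gap: 1.001
```

```bash
python3 q.py
```

```text
13.2 z [ 0.5359 -0.0919  0.4268] q235 [0.2379 1.5554 1.1845] qd [-0.245 -0.267  0.493] pitch -9.39 tau [-31.95 -19.87  -0.85]
```

Emit:
apply_moves --increments '[[[0, 0, 0.0, 0]]]'

```text
t: 13.3
tcp_pos: [0.537, -0.0922, 0.431]
tool_rot: [0.574, 0.815, 0.023, 0.083]
force: [-0.2, 0.3, 0.4]
finger_gap: 0.994
```

```bash
python3 q.py
```

```text
13.3 z [ 0.537  -0.0922  0.431 ] q235 [0.2336 1.5507 1.1853] qd [ 0.016  0.037 -0.005] pitch -9.86 tau [-32.53 -20.12  -0.35]
```

Emit:
apply_moves --increments '[[[0, 0, 0.0, 0]]]'

```text
t: 13.4
tcp_pos: [0.5368, -0.0921, 0.4316]
tool_rot: [0.574, 0.815, 0.023, 0.084]
force: [-0.1, 0.3, -0.4]
finger_gap: 0.999
```

```bash
python3 q.py
```

```text
13.4 z [ 0.5368 -0.0921  0.4316] q235 [0.2324 1.5507 1.1851] qd [-0.026 -0.024  0.005] pitch -9.94 tau [-33.53 -21.27  -0.63]
```

```bash
python3 - <<'E'
from h import *
for n in ['scene','side']:
    C=cam(n);d=np.load(f'pics/{n}0.npy');v,u=np.nonzero(d>0);z=d[v,u]
    K,R,o=C
    X=(R@(np.linalg.inv(K)@np.c_[u,v,np.ones(len(u))].T*z)).T+o
    q=X[(X[:,0]>.42)&(X[:,0]<.66)&(X[:,1]>.14)&(X[:,1]<.40)&(X[:,2]>.07)&(X[:,2]<.3)]
    for a in np.arange(.14,.4,.02):
        w=q[(q[:,1]>=a)&(q[:,1]<a+.02)]
        if len(w):print(n,round(a,2),len(w),'zmax',w[:,2].max().round(3),'x',w[:,0].min().round(3),w[:,0].max().round(3))
    k=X[(np.hypot(X[:,0]-.5155,X[:,1]-.182)<.03)&(X[:,2]>.08)&(X[:,2]<.14)];print('knob z',k[:,2].min(),k[:,2].max(),k.mean(0))
    t=k[k[:,2]>k[:,2].max()-.004];print('top',t.mean(0),len(t))
E
python3 st.py .5154 .1823 .156
```

```text
scene 0.14 23 zmax 0.118 x 0.503 0.521
scene 0.16 172 zmax 0.119 x 0.495 0.532
scene 0.18 44 zmax 0.119 x 0.497 0.53
scene 0.24 51 zmax 0.116 x 0.551 0.572
scene 0.26 193 zmax 0.117 x 0.53 0.582
scene 0.28 181 zmax 0.117 x 0.517 0.599
scene 0.3 172 zmax 0.117 x 0.509 0.613
scene 0.32 186 zmax 0.143 x 0.483 0.625
scene 0.34 183 zmax 0.146 x 0.485 0.636
scene 0.36 93 zmax 0.144 x 0.485 0.63
scene 0.38 20 zmax 0.143 x 0.498 0.507
knob z 0.08062812330002561 0.11928064842396885 [0.50998035 0.17066264 0.10690181]
top [0.51405812 0.17645943 0.1174685 ] 69
side 0.14 23 zmax 0.118 x 0.507 0.522
side 0.16 136 zmax 0.121 x 0.496 0.533
side 0.18 24 zmax 0.118 x 0.496 0.529
side 0.24 62 zmax 0.118 x 0.548 0.573
side 0.26 118 zmax 0.117 x 0.531 0.586
side 0.28 133 zmax 0.117 x 0.514 0.6
side 0.3 148 zmax 0.117 x 0.508 0.613
side 0.32 150 zmax 0.138 x 0.483 0.627
side 0.34 128 zmax 0.145 x 0.486 0.637
side 0.36 53 zmax 0.131 x 0.492 0.638
side 0.38 7 zmax 0.139 x 0.499 0.505
knob z 0.08078758789862706 0.12149024069262065 [0.51242181 0.16889628 0.10657827]
top [0.51480775 0.17383523 0.11827758] 25
t 13.4 p [ 0.5368 -0.0921  0.4316] yaw 20.13 tilt x,y [-6.27  7.65] F [-0.08  0.35 -0.41] T [ 0.022  0.098 -0.044] q [-0.378  0.232  1.551  0.006  1.185 -0.724] gap 0.999
delta tool [0.2947 0.0369 0.252 ]
```

Emit:
apply_moves --increments '[[[0.045, 0.01, 0.02, -4], [0.045, 0.01, 0.02, -4], [0.045, 0.01, 0.02, -4], [0.045, 0, 0.02, 0], [0.04, 0, 0.02, 0]]]'

```text
t: 13.9
tcp_pos: [0.4882, 0.108, 0.307]
tool_rot: [0.486, 0.869, 0.015, 0.093]
force: [1.4, 1.1, -0.6]
finger_gap: 0.997
```

Emit:
apply_moves --increments '[[[0, 0, 0, 0], [0, 0, 0, 0]]]'

```text
t: 14.1
tcp_pos: [0.4826, 0.1118, 0.3018]
tool_rot: [0.483, 0.871, 0.012, 0.087]
force: [1.5, -0.5, 0.1]
finger_gap: 1.0
```

```bash
python3 st.py .5154 .1823 .156
python3 - <<'E'
from h import *
s=manip.sense();p,d=manip.snapshot('wrist');cv2.imwrite('pics/wrist2.png',p[:,:,::-1])
W=cam('wrist',s);print(proj(W,(.5154,.1823,.118)),proj(W,(.5154,.1823,.1)))
import pickle;pickle.dump(s,open('pics/s2.pkl','wb'))
E
```

```text
t 14.1 p [0.4826 0.1118 0.3018] yaw 32.41 tilt x,y [-7.99  6.02] F [ 1.49 -0.52  0.11] T [ 0.068  0.038 -0.024] q [ 0.033  0.319  1.831 -0.092  0.832 -0.469] gap 1.0
delta tool [0.0628 0.0498 0.1445]
[334.31005493 125.55437303] [328.49524092 122.0172529 ]
```

View pics/wrist2.png

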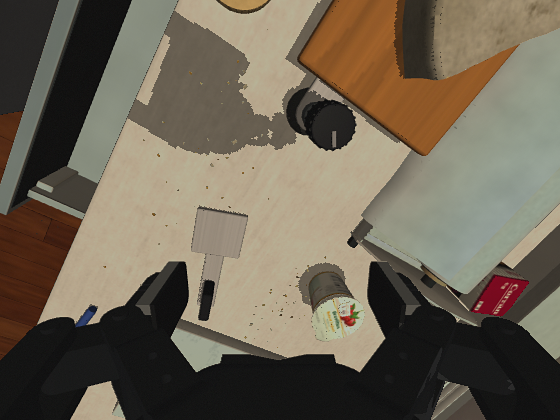

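```bash
cat > tg.py <<'E'
from h import *
import sys
# usage: gx gy gz dist -> tool delta to place TCP so that grasp point line (dist ahead along tool z) hits g
g=np.array(list(map(float,sys.argv[1:4])));D=float(sys.argv[4])
s=manip.sense();R=Ro.from_quat(s['tool_rot']).as_matrix()
d=R.T@(g-s['tcp_pos'])-np.array([0,0,D]);print('t',round(s['t'],2),'yaw',np.degrees(np.arctan2(R[1,1],R[0,1])).round(2),'tilt',np.degrees(R[2,:2]).round(2),'delta',d.round(4),'pos',np.round(s['tcp_pos'],4))
E
python3 tg.py .515 .182 .104 .13
```

```text
t 14.15 yaw 32.34 tilt [-7.93  5.95] delta [0.0699 0.0446 0.0656] pos [0.4821 0.1115 0.3017]
```

Emit:
apply_moves --increments '[[[0, 0, 0, 8], [0, 0, 0, 8], [0, 0, 0, 8], [0, 0, 0, 0]]]'

```text
t: 14.55
tcp_pos: [0.4869, 0.1073, 0.3045]
tool_rot: [0.662, 0.744, 0.032, 0.085]
force: [0.1, 0.0, -0.8]
finger_gap: 0.999
```

```bash
python3 tg.py .515 .182 .104 .13
```

```text
t 14.55 yaw 7.08 tilt [-4.78  9.18] delta [0.0876 0.0045 0.0671] pos [0.4869 0.1073 0.3045]
```

Emit:
apply_moves --increments '[[[0.03, 0.002, 0.02, 0], [0.03, 0.002, 0.02, 0], [0.027, 0, 0.02, 0], [0, 0, 0, 0]]]'

```text
t: 14.95
tcp_pos: [0.4989, 0.1878, 0.2411]
tool_rot: [0.661, 0.744, 0.036, 0.09]
force: [-0.3, -1.0, 0.4]
finger_gap: 1.004
```

```bash
python3 tg.py .515 .182 .104 .054
```

```text
t 14.95 yaw 7.26 tilt [-4.95  9.9 ] delta [ 0.0043 -0.0087  0.0838] pos [0.4989 0.1878 0.2411]
```

Emit:
apply_moves --increments '[[[0.004, -0.0087, 0, 0], [0, 0, 0.03, 0], [0, 0, 0.04, 0], [0, 0, 0, 0]]]'

```text
t: 15.35
tcp_pos: [0.5058, 0.1835, 0.173]
tool_rot: [0.659, 0.745, 0.039, 0.093]
force: [-0.6, -0.5, -0.0]
finger_gap: 1.0
```

```bash
python3 tg.py .515 .182 .104 .054
```

```text
t 15.35 yaw 7.46 tilt [-5.04 10.34] delta [ 0.0036 -0.0036  0.0155] pos [0.5058 0.1835 0.173 ]
```

Emit:
apply_moves --increments '[[[0.003, -0.003, 0.014, 0], [0, 0, 0, 0]]]'

```text
t: 15.55
tcp_pos: [0.5058, 0.1835, 0.1611]
tool_rot: [0.66, 0.745, 0.039, 0.094]
force: [-0.1, 0.6, 0.5]
finger_gap: 1.002
```

Emit:
apply_moves --increments '[[[0, 0, 0, 0], [0, 0, 0, 0], [0, 0, 0, 0], [0, 0, 0, 0], [0, 0, 0, 0]]]' --fingers 0 --newtons 40

```text
t: 16.05
tcp_pos: [0.5034, 0.1824, 0.1672]
tool_rot: [0.66, 0.744, 0.038, 0.094]
force: [6.6, 1.1, -12.9]
finger_gap: 0.439
```

```bash
python3 st.py; python3 q.py
```

```text
t 16.05 p [0.5034 0.1824 0.1672] yaw 7.36 tilt x,y [-5.13 10.39] F [  6.59   1.12 -12.87] T [0.13  0.064 0.031] q [ 0.182  0.593  1.862 -0.204  0.519  0.23 ] gap 0.439
16.05 z [0.5034 0.1824 0.1672] q235 [0.5929 1.8618 0.5185] qd [-0.005  0.004  0.004] pitch -9.65 tau [-45.09  -9.12  -0.1 ]
```

Emit:
apply_moves --increments '[[[0, 0.004, 0, 0], [0, 0.004, 0, 0]]]' --newtons 70

```text
t: 16.25
tcp_pos: [0.5051, 0.1827, 0.1673]
tool_rot: [0.66, 0.745, 0.032, 0.089]
force: [-7.7, -0.2, 2.2]
finger_gap: 0.428
```

```bash
python3 st.py; python3 q.py
```

```text
t 16.25 p [0.5051 0.1827 0.1673] yaw 7.32 tilt x,y [-5.22  9.45] F [-7.74 -0.22  2.17] T [ 0.064  1.405 -0.036] q [ 0.182  0.596  1.848 -0.196  0.546  0.222] gap 0.428
16.25 z [0.5051 0.1827 0.1673] q235 [0.5959 1.8481 0.5456] qd [ 0.014 -0.064  0.134] pitch -8.71 tau [-39.16 -14.37  -2.71]
```

Emit:
apply_moves --increments '[[[0, 0.005, 0, 0], [0, 0.005, 0, 0], [0, 0.005, 0, 0], [0, 0.005, 0, 0], [0, 0.005, 0, 0]]]'

```text
t: 16.75
tcp_pos: [0.5085, 0.1835, 0.1688]
tool_rot: [0.662, 0.746, 0.01, 0.074]
force: [-9.0, -0.5, 1.1]
finger_gap: 0.415
```

```bash
python3 st.py; python3 q.py
```

```text
t 16.75 p [0.5085 0.1835 0.1688] yaw 7.21 tilt x,y [-5.54  6.43] F [-8.96 -0.46  1.05] T [ 0.016  1.123 -0.032] q [ 0.183  0.603  1.809 -0.176  0.631  0.2  ] gap 0.415
16.75 z [0.5085 0.1835 0.1688] q235 [0.6032 1.8086 0.6306] qd [ 0.021 -0.079  0.16 ] pitch -5.68 tau [-40.85 -15.41  -2.57]
```

Emit:
apply_moves --increments '[[[-0.004, 0.006, 0, 0], [-0.004, 0.006, 0, 0], [-0.004, 0.006, 0, 0], [-0.004, 0.006, 0, 0], [-0.004, 0.006, 0, 0]]]'

```text
t: 17.25
tcp_pos: [0.5124, 0.1812, 0.168]
tool_rot: [0.668, 0.743, -0.002, 0.044]
force: [-12.4, 13.1, 1.5]
finger_gap: 0.411
```

```bash
python3 st.py; python3 q.py
```

```text
t 17.25 p [0.5124 0.1812 0.168 ] yaw 6.16 tilt x,y [-3.89  3.23] F [-12.44  13.12   1.47] T [ 2.028  1.953 -0.064] q [ 0.164  0.614  1.775 -0.11   0.704  0.141] gap 0.411
17.25 z [0.5124 0.1812 0.168 ] q235 [0.6135 1.7745 0.704 ] qd [ 0.02  -0.074  0.152] pitch -2.84 tau [-41.79 -16.34  -2.62]
```

Emit:
apply_moves --increments '[[[-0.006, 0.006, 0, 0], [-0.006, 0.006, 0, 0], [-0.006, 0.006, 0, 0], [-0.006, 0.006, 0, 0], [-0.006, 0.006, 0, 0]]]'

```text
t: 17.75
tcp_pos: [0.5162, 0.1779, 0.1675]
tool_rot: [0.675, 0.738, -0.008, 0.009]
force: [-14.9, 20.1, 4.3]
finger_gap: 0.407
```

```bash
python3 st.py; python3 q.py
```

```text
t 17.75 p [0.5162 0.1779 0.1675] yaw 5.14 tilt x,y [-1.35  0.06] F [-14.89  20.12   4.33] T [ 2.761  1.294 -0.032] q [ 0.137  0.624  1.744 -0.034  0.774  0.071] gap 0.407
17.75 z [0.5162 0.1779 0.1675] q235 [0.6239 1.7439 0.7741] qd [ 0.024 -0.064  0.138] pitch 0.02 tau [-40.55 -16.28  -2.29]
```

Emit:
apply_moves --increments '[[[-0.006, 0.006, 0, 0], [-0.006, 0.006, 0, 0], [-0.003, 0.006, 0, 0], [0, 0, 0, 0], [0, 0, 0, 0]]]'

```text
t: 18.25
tcp_pos: [0.5178, 0.1776, 0.1673]
tool_rot: [0.675, 0.738, -0.013, -0.009]
force: [-2.5, -2.5, -4.7]
finger_gap: 0.407
```

```bash
python3 st.py; python3 q.py
```

```text
t 18.25 p [0.5178 0.1776 0.1673] yaw 5.14 tilt x,y [-0.22 -1.84] F [-2.47 -2.54 -4.73] T [-0.737 -0.594 -0.035] q [ 0.127  0.631  1.725 -0.003  0.818  0.04 ] gap 0.407
18.25 z [0.5178 0.1776 0.1673] q235 [0.6313 1.7249 0.8177] qd [-0.002  0.003 -0.007] pitch 1.84 tau [-43.96 -12.58   0.21]
```

Emit:
apply_moves --increments '[[[0, 0, 0, 0], [0, 0, 0, 0], [0, 0, 0, 0]]]' --fingers 1

```text
t: 18.55
tcp_pos: [0.521, 0.1777, 0.1686]
tool_rot: [0.675, 0.737, -0.01, -0.008]
force: [-0.3, -0.0, -0.2]
finger_gap: 0.899
```

Emit:
apply_moves --increments '[[[0, 0, -0.03, 0], [-0.01, 0, -0.02, -4], [-0.04, 0, 0, -4], [-0.045, 0, 0, -4], [-0.045, 0, 0, -2]]]'

```text
t: 19.05
tcp_pos: [0.5568, 0.0428, 0.2226]
tool_rot: [0.574, 0.819, -0.006, -0.006]
force: [0.7, 0.3, 0.6]
finger_gap: 0.997
```

```bash
python3 tg.py .538 -.0955 .030 .17; python3 q.py
```

```text
t 19.05 yaw 20.01 tilt [ 0.21 -0.94] delta [-0.1242 -0.0618  0.0232] pos [0.5568 0.0428 0.2226]
19.05 z [0.5568 0.0428 0.2226] q235 [0.5525 1.669  0.9363] qd [ 0.095 -0.248  0.108] pitch 0.93 tau [-42.37 -12.12   0.14]
```

Emit:
apply_moves --increments '[[[-0.04, -0.02, 0, 0], [-0.042, -0.02, 0.01, 0], [-0.042, -0.02, 0.01, 0], [0, 0, 0, 0]]]'

```text
t: 19.45
tcp_pos: [0.549, -0.1071, 0.2062]
tool_rot: [0.576, 0.817, -0.003, 0.002]
force: [0.1, 0.6, 1.5]
finger_gap: 1.004
```

```bash
python3 tg.py .538 -.0955 .030 .054; python3 q.py
python3 - <<'E'
from h import *
s=manip.sense();p,d=manip.snapshot('wrist');cv2.imwrite('pics/wrist3.png',p[:,:,::-1])
W=cam('wrist',s);print(proj(W,(.538,-.0955,.04)),proj(W,(.507,-.006,.008)))
E
```

```text
t 19.45 yaw 19.65 tilt [-0.4  -0.11] delta [ 0.0158 -0.0061  0.1221] pos [ 0.549  -0.1071  0.2062]
19.45 z [ 0.549  -0.1071  0.2062] q235 [0.5736 1.6894 0.8754] qd [-0.026  0.001  0.021] pitch -0.18 tau [-40.86 -12.62  -0.08]
[268.68299701 194.70715473] [270.07992323  69.94512576]
```

View pics/wrist3.png

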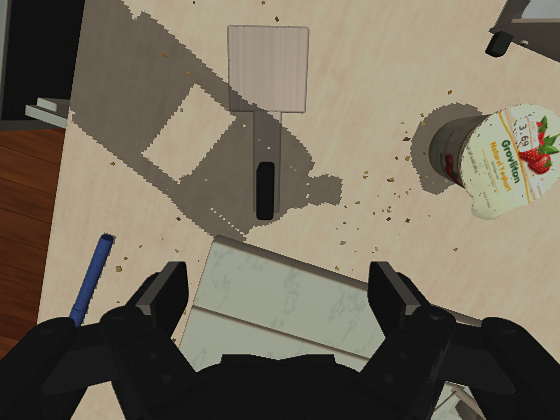

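The grip bar's top is at about (265,190), within about 3 mm of the prediction, and it's aligned with the jaws. Descending now.

Emit:
apply_moves --increments '[[[0.0165, -0.0075, 0.01, 0], [0, 0, 0.04, 0], [0, 0, 0.04, 0], [0, 0, 0.02, 0], [0, 0, 0, 0]]]'

```text
t: 20.0
tcp_pos: [0.5415, -0.0898, 0.0975]
tool_rot: [0.576, 0.818, 0.001, 0.007]
force: [0.5, 0.2, -0.2]
finger_gap: 1.005
```

```bash
python3 tg.py .5375 -.0955 .030 .054; python3 q.py
```

```text
t 20.0 yaw 19.69 tilt [-0.66  0.54] delta [-0.0032 -0.0063  0.0135] pos [ 0.5415 -0.0898  0.0975]
20.0 z [ 0.5415 -0.0898  0.0975] q235 [0.7452 1.7739 0.6079] qd [-0.021 -0.006  0.01 ] pitch -0.84 tau [-42.3   -7.81  -0.25]
```

Emit:
apply_moves --increments '[[[-0.003, -0.006, 0.013, 0], [0, 0, 0, 0]]]' --newtons 40

```text
t: 20.2
tcp_pos: [0.5382, -0.0928, 0.0856]
tool_rot: [0.575, 0.818, 0.001, 0.008]
force: [1.1, -0.1, -0.2]
finger_gap: 0.999
```

Emit:
apply_moves --increments '[[[0, 0, 0, 0], [0, 0, 0, 0], [0, 0, 0, 0], [0, 0, 0, 0], [0, 0, 0, 0]]]' --fingers 0

```text
t: 20.7
tcp_pos: [0.54, -0.0921, 0.091]
tool_rot: [0.573, 0.819, 0.001, 0.011]
force: [-4.4, -2.5, -0.3]
finger_gap: 0.154
```

```bash
python3 tg.py .5375 -.0955 .030 .054; python3 q.py;python3 st.py
```

```text
t 20.7 yaw 20.05 tilt [-0.94  0.82] delta [-0.0013 -0.0044  0.0069] pos [ 0.54   -0.0921  0.091 ]
20.7 z [ 0.54   -0.0921  0.091 ] q235 [0.7555 1.782  0.5825] qd [-0.015  0.009 -0.019] pitch -1.24 tau [-41.32  -7.93  -0.88]
t 20.7 p [ 0.54   -0.0921  0.091 ] yaw 20.05 tilt x,y [-0.94  0.82] F [-4.42 -2.54 -0.33] T [-0.441  0.893  0.433] q [-0.372  0.756  1.782 -0.005  0.582 -0.717] gap 0.154
```

Run:
```python
from h import *
import pickle
s=manip.sense();p,d=manip.snapshot('wrist');cv2.imwrite('pics/wrist4.png',p[:,:,::-1]);pickle.dump(s,open('pics/s4.pkl','wb'))
```

```text
(no output)
```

View pics/wrist4.png

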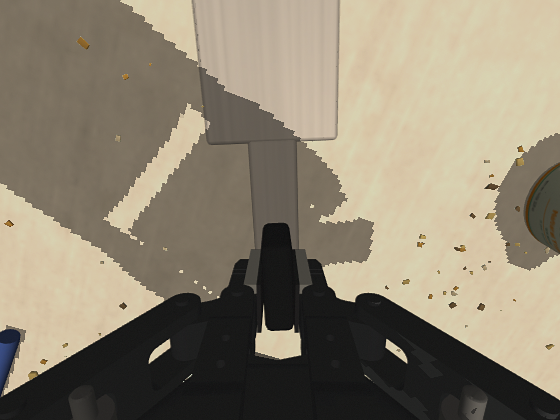

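The pad's near corners are at (208,144) and (337,139), with the bar between the jaws. Next I'll compute the pad centre in the tool frame.

Run:
```python
from h import *
import pickle
s=pickle.load(open('pics/s4.pkl','rb'));W=cam('wrist',s);R=Ro.from_quat(s['tool_rot']).as_matrix()
A=plane(W,208,144,.008);B=plane(W,337,139,.008);L=plane(W,193,0,.008);Rr=plane(W,339,0,.008)
T=lambda X:R.T@(X-s['tcp_pos'])
for n,X in zip('ABLR',(A,B,L,Rr)):print(n,X.round(4),T(X).round(4))
e=B-A;print('width',np.linalg.norm(e),'yaw',np.degrees(np.arctan2(e[1],e[0])))
for a,b in((A,L),(B,Rr)):
    e=b-a;print('yaw side',np.degrees(np.arctan2(-e[0],e[1])))
for y in (20,21,22):
    y=np.radians(y);yd=np.array([-np.sin(y),np.cos(y),0]);c=(A+B)/2+.032*yd;print(c,T(c))
```

```text
A [ 0.4897 -0.0463  0.008 ] [ 0.0616 -0.0327  0.0815]
B [ 0.5474 -0.0228  0.008 ] [0.064  0.0295 0.0824]
L [0.467  0.0092 0.008 ] [ 0.1216 -0.035   0.0805]
R [0.5251 0.0307 0.008 ] [0.1219 0.027  0.0814]
width 0.0623238246628746 yaw 22.200777222370892
yaw side 22.256899586033636
yaw side 22.597109798403363
[ 0.50761156 -0.00448286  0.008     ] [ 0.09480746 -0.00157523  0.0814045 ]
[ 0.50708843 -0.00467845  0.008     ] [ 0.09480298 -0.00213365  0.0813966 ]
[ 0.5065688  -0.00488315  0.008     ] [ 0.09478875 -0.00269191  0.08138886]
```

Emit:
apply_moves --increments '[[[0.01, 0.004, 0, 0], [0.015, 0.006, 0, 0], [0.015, 0.006, 0, 0], [0.015, 0.006, 0, 0], [0.015, 0.006, 0, 0]]]'

```text
t: 21.25
tcp_pos: [0.5463, -0.0187, 0.0913]
tool_rot: [0.574, 0.819, 0.002, 0.017]
force: [0.1, -4.3, 1.6]
finger_gap: 0.153
```

```bash
python3 st.py .5479 .0924 .09; python3 q.py
```

```text
t 21.25 p [ 0.5463 -0.0187  0.0913] yaw 20.01 tilt x,y [-1.45  1.23] F [ 0.13 -4.28  1.58] T [-0.486  0.299  0.239] q [-0.235  0.753  1.79  -0.017  0.567 -0.569] gap 0.153
delta tool [ 0.1039  0.0394 -0.0005]
21.25 z [ 0.5463 -0.0187  0.0913] q235 [0.7531 1.79   0.5666] qd [ 0.    -0.006 -0.012] pitch -1.82 tau [-42.17  -6.48  -0.15]
```

Emit:
apply_moves --increments '[[[0.016, 0.006, 0.0003, 0], [0.016, 0.006, 0.0003, 0], [0.016, 0.006, 0.0003, 0], [0.012, 0.005, 0.0003, 0], [0.005, 0.002, 0, 0]]]'

```text
t: 21.75
tcp_pos: [0.5518, 0.0511, 0.0919]
tool_rot: [0.568, 0.823, 0.001, 0.023]
force: [-0.9, -5.0, 2.8]
finger_gap: 0.158
```

```bash
python3 st.py .5479 .0924 .09; python3 q.py
python3 - <<'E'
from h import *
import pickle
for n in ['wrist','side','scene']:
    s=manip.sense();p,d=manip.snapshot(n);cv2.imwrite(f'pics/{n}5.png',p[:,:,::-1])
    if n=='wrist':pickle.dump(s,open('pics/s5.pkl','wb'))
    else:
        x,y=(190,130)if n=='side' else (170,150)
        cv2.imwrite(f'pics/{n}5z.png',cv2.resize(p[y:y+110,x:x+150,::-1],None,fx=5,fy=5,interpolation=cv2.INTER_CUBIC))
E
```

```text
t 21.75 p [0.5518 0.0511 0.0919] yaw 20.77 tilt x,y [-2.14  1.58] F [-0.88 -4.98  2.82] T [-0.485  0.481  0.346] q [-0.101  0.756  1.775 -0.039  0.57  -0.43 ] gap 0.158
delta tool [0.04   0.0109 0.0007]
21.75 z [0.5518 0.0511 0.0919] q235 [0.756  1.7746 0.5701] qd [ 0.    -0.024  0.017] pitch -2.35 tau [-42.12  -7.16  -0.46]
```

View pics/wrist5.png

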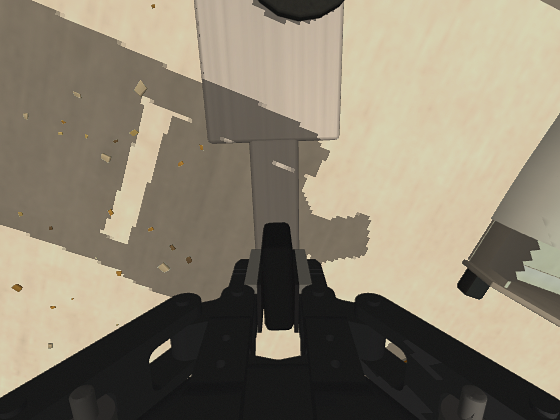

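View pics/side5z.png

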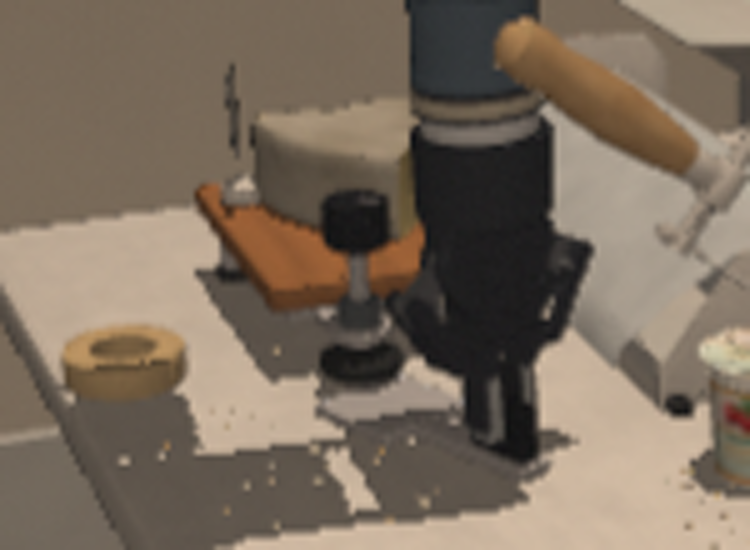

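Run:
```python
from h import *
import pickle
s=pickle.load(open('pics/s5.pkl','rb'));W=cam('wrist',s);R=Ro.from_quat(s['tool_rot']).as_matrix()
T=lambda X:R.T@(X-s['tcp_pos'])
p=cv2.imread('pics/wrist5.png')[0:30,240:350].max(2);v,u=np.nonzero(p<40)
for r in (0,4,8,12,16,18,20,22):
    w=u[v==r]; 
    if len(w):print(r,w.min()+240,w.max()+240)
# fit circle r=25 mm on rim at z of foot underside
cs=[]
for r in range(2,20):
    w=u[v==r]
    if len(w)>8:cs+=[(w.min()+240,r),(w.max()+240,r)]
from scipy.optimize import least_squares
for z in (.011,.014,.018):
    X=np.array([plane(W,a,b,z)[:2] for a,b in cs])
    f=least_squares(lambda c:np.hypot(*(X-c).T)-.025,[.515,.182],loss='soft_l1',f_scale=.001);print(z,f.x,f.cost,np.abs(f.fun).mean())
A=plane(W,209,142,.008);B=plane(W,339,138,.008);e=B-A;y=np.arctan2(e[1],e[0])
c=(A+B)/2+.032*np.array([-np.sin(y),np.cos(y),0]);print('pad',c,np.degrees(y),np.linalg.norm(e))
```

```text
0 258 343
4 263 340
8 268 334
12 273 328
16 280 321
18 288 315
20 296 302
0.011 [0.51565299 0.18211547] 3.698980650668684e-07 0.0001227268364873865
0.014 [0.5156113  0.18142876] 3.508548346451279e-07 0.00012120843741066321
0.018 [0.51555722 0.18050872] 4.219178936443146e-07 0.00012866682118714334
pad [0.51964378 0.13779428 0.008     ] 22.375632069491562 0.0625621004810155
```

Emit:
apply_moves --increments '[[[0.012, 0.0035, 0.0003, 0], [0.012, 0.0035, 0.0003, 0], [0.012, 0.0035, 0.0003, 0], [0.004, 0.001, 0, 0], [0, 0, 0, 0]]]'

```text
t: 22.4
tcp_pos: [0.5515, 0.0866, 0.092]
tool_rot: [0.568, 0.822, -0.0, 0.027]
force: [-2.1, -2.2, 3.2]
finger_gap: 0.154
```

```bash
python3 st.py .5479 .0924 .09; python3 q.py
python3 - <<'E'
from h import *
import pickle
for n in ['wrist','side','scene']:
    s=manip.sense();p,d=manip.snapshot(n);cv2.imwrite(f'pics/{n}6.png',p[:,:,::-1])
    if n=='wrist':pickle.dump(s,open('pics/s6.pkl','wb'))
    else:
        x,y=(190,130)if n=='side' else (170,150)
        cv2.imwrite(f'pics/{n}6z.png',cv2.resize(p[y:y+110,x:x+150,::-1],None,fx=5,fy=5,interpolation=cv2.INTER_CUBIC))
E
```

```text
t 22.4 p [0.5515 0.0866 0.092 ] yaw 20.75 tilt x,y [-2.54  1.74] F [-2.11 -2.22  3.23] T [0.161 0.702 0.227] q [-0.032  0.758  1.765 -0.054  0.574 -0.349] gap 0.154
delta tool [ 0.0068 -0.0014  0.0017]
22.4 z [0.5515 0.0866 0.092 ] q235 [0.7582 1.7653 0.5736] qd [-0.003  0.008  0.007] pitch -2.55 tau [-42.71  -8.71  -1.04]
```

View pics/wrist6.png

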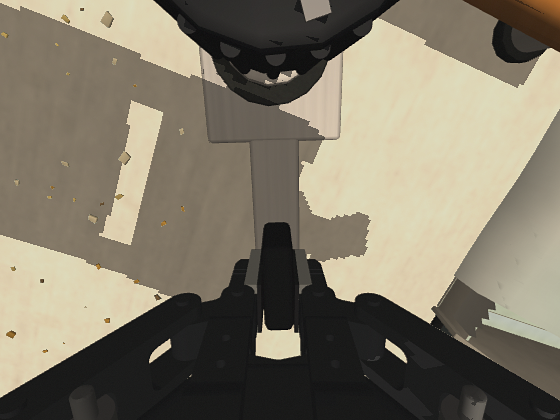

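View pics/side6z.png

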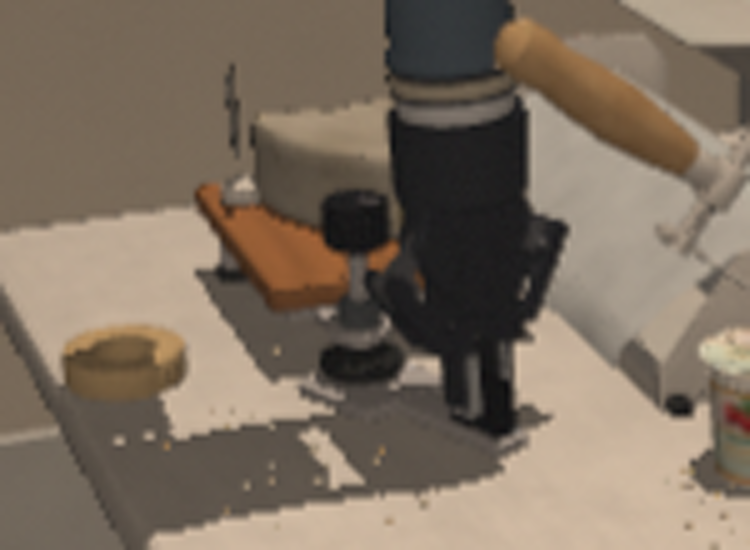

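```bash
cat > rim.py <<'E'
from h import *
import pickle,sys
from scipy.optimize import least_squares
k=sys.argv[1];A0=eval(sys.argv[2]);B0=eval(sys.argv[3]);c0,c1=eval(sys.argv[4]);rmax=int(sys.argv[5])
s=pickle.load(open(f'pics/s{k}.pkl','rb'));W=cam('wrist',s);R=Ro.from_quat(s['tool_rot']).as_matrix()
p=cv2.imread(f'pics/wrist{k}.png').max(2)
pts=[]
for u in range(c0,c1,3):
    col=np.nonzero(p[:rmax,u]<42)[0]
    if len(col):pts.append((u,col.max()))
print(pts[::6])
for z in (.011,.014):
    X=np.array([plane(W,a,b,z)[:2] for a,b in pts])
    f=least_squares(lambda c:np.hypot(*(X-c).T)-.025,[.515,.182],loss='soft_l1',f_scale=.001);print(z,f.x,np.abs(f.fun).mean());ax=f.x
A=plane(W,*A0,.008);B=plane(W,*B0,.008);e=B-A;y=np.arctan2(e[1],e[0])
c=(A+B)/2+.032*np.array([-np.sin(y),np.cos(y),0]);print('pad',c,np.degrees(y),np.linalg.norm(e))
d=np.r_[ax-c[:2],0];print('err world',d,'tool',R.T@d)
E
python3 rim.py 6 "(209,142)" "(340,138)" "(228,316)" 125
```

```text
[(228, np.int64(86)), (246, np.int64(99)), (264, np.int64(104)), (282, np.int64(103)), (300, np.int64(95))]
0.011 [0.51569782 0.18103807] 0.0001870375817038101
0.014 [0.51563236 0.18108509] 0.00015606631577644813
pad [0.52004403 0.17297474 0.008     ] 22.31218241375905 0.06293909421879505
err world [-0.00441167  0.00811035  0.        ] tool [ 0.0091365  -0.00125218 -0.00044379]
```

Emit:
apply_moves --increments '[[[0.005, -0.0006, 0, 0], [0.004, -0.0006, 0, 0], [0, 0, 0, 0]]]'

```text
t: 22.85
tcp_pos: [0.5501, 0.0921, 0.0923]
tool_rot: [0.569, 0.822, 0.001, 0.03]
force: [-3.0, -1.2, 1.2]
finger_gap: 0.154
```

```bash
python3 st.py
python3 - <<'E'
from h import *
import pickle
s=manip.sense();p,d=manip.snapshot('wrist');cv2.imwrite(f'pics/wrist7.png',p[:,:,::-1]);pickle.dump(s,open('pics/s7.pkl','wb'))
E
python3 rim.py 7 "(209,142)" "(340,138)" "(228,316)" 130
```

```text
t 22.85 p [0.5501 0.0921 0.0923] yaw 20.67 tilt x,y [-2.77  2.07] F [-3.   -1.22  1.18] T [0.006 0.937 0.411] q [-0.022  0.757  1.77  -0.059  0.564 -0.332] gap 0.154
[(228, np.int64(105)), (246, np.int64(114)), (264, np.int64(118)), (282, np.int64(116)), (300, np.int64(107))]
0.011 [0.51631284 0.18072614] 0.0004049337439074343
0.014 [0.51620691 0.18088652] 0.0003574070411687882
pad [0.51935072 0.17840349 0.008     ] 22.19249683920335 0.06296103328790678
err world [-0.00314382  0.00248303  0.        ] tool [ 0.00342529 -0.0020636  -0.00024086]
```

View pics/wrist7.png

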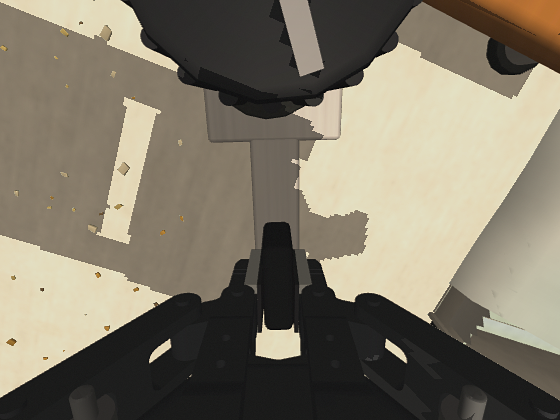

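Emit:
apply_moves --increments '[[[0.004, -0.0025, 0, 0], [0, 0, 0, 0]]]'

```text
t: 23.1
tcp_pos: [0.5474, 0.0944, 0.0918]
tool_rot: [0.57, 0.821, 0.002, 0.031]
force: [-2.2, 0.7, 2.0]
finger_gap: 0.151
```

```bash
python3 st.py
python3 - <<'E'
from h import *
import pickle
s=manip.sense();p,d=manip.snapshot('wrist');cv2.imwrite(f'pics/wrist8.png',p[:,:,::-1]);pickle.dump(s,open('pics/s8.pkl','wb'))
i=p[60:160,180:370,::-1];cv2.imwrite('pics/wrist8z.png',cv2.resize(i,None,fx=4,fy=4))
E
python3 rim.py 8 "(209,142)" "(340,138)" "(245,300)" 132
```

```text
t 23.1 p [0.5474 0.0944 0.0918] yaw 20.54 tilt x,y [-2.82  2.25] F [-2.23  0.72  1.97] T [0.546 0.775 0.102] q [-0.018  0.756  1.778 -0.06   0.555 -0.325] gap 0.151
[(245, np.int64(128)), (263, np.int64(125)), (281, np.int64(131)), (299, np.int64(124))]
0.011 [0.51994056 0.17991768] 0.0010142797012840869
0.014 [0.51975812 0.18013361] 0.0009940872150106363
pad [0.51716535 0.18077666 0.008     ] 22.039424016290607 0.06275988743378005
err world [ 0.00259277 -0.00064305  0.        ] tool [-0.00150575  0.00220065  0.00016069]
```

View pics/wrist8z.png

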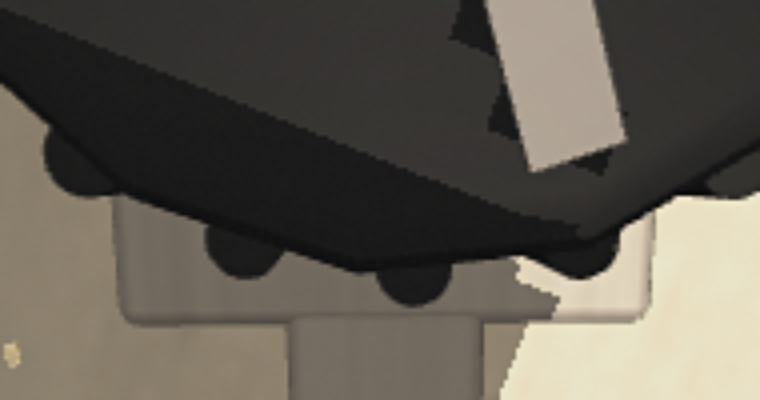

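Emit:
apply_moves --increments '[[[0, 0, 0, 0], [0, 0, 0, 0], [0, 0, 0, 0], [0, 0, 0, 0]]]' --fingers 1

```text
t: 23.55
tcp_pos: [0.5483, 0.0953, 0.0907]
tool_rot: [0.571, 0.821, 0.003, 0.032]
force: [-1.1, 0.3, -0.2]
finger_gap: 0.827
```

```bash
python3 st.py
```

```text
t 23.55 p [0.5483 0.0953 0.0907] yaw 20.41 tilt x,y [-2.77  2.4 ] F [-1.05  0.25 -0.15] T [ 0.064  0.086 -0.022] q [-0.016  0.758  1.777 -0.057  0.551 -0.324] gap 0.827
```

Released cleanly. Next I rise, then spin to the start yaw for the clockwise stroke.

Emit:
apply_moves --increments '[[[0, 0, -0.03, 0], [0, 0, -0.04, 0], [0, 0, -0.04, -8], [0, 0, -0.02, -8], [0, 0, 0, -8]]]'

```text
t: 24.05
tcp_pos: [0.541, 0.0998, 0.2231]
tool_rot: [0.381, 0.924, -0.004, 0.03]
force: [0.8, 0.5, 0.3]
finger_gap: 1.0
```

Emit:
apply_moves --increments '[[[0, 0, 0, -8.5], [0, 0, 0, -8.5], [0, 0, 0, -8.5], [0, 0, 0, -8.5], [0, 0, 0, -8.5]]]'

```text
t: 24.55
tcp_pos: [0.5414, 0.1004, 0.2254]
tool_rot: [0.016, 0.999, -0.014, 0.03]
force: [0.7, 0.3, 0.1]
finger_gap: 0.999
```

Emit:
apply_moves --increments '[[[0, 0, 0, -8.5], [0, 0, 0, -8.5], [0, 0, 0, -8.5], [0, 0, 0, -8.5], [0, 0, 0, 0]]]'

```text
t: 25.05
tcp_pos: [0.541, 0.1008, 0.2249]
tool_rot: [-0.28, 0.959, -0.022, 0.024]
force: [0.2, -0.3, 0.3]
finger_gap: 1.001
```

```bash
python3 st.py; python3 tg.py .5156 .1815 .103 .13;python3 - <<'E'
from h import *
for n in ['side','scene']:
    p,d=manip.snapshot(n);x,y=(190,130)if n=='side' else (170,150)
    cv2.imwrite(f'pics/{n}9z.png',cv2.resize(p[y:y+110,x:x+150,::-1],None,fx=5,fy=5,interpolation=cv2.INTER_CUBIC))
E
```

```text
t 25.05 p [0.541  0.1008 0.2249] yaw 122.47 tilt x,y [-1.96 -3.19] F [ 0.24 -0.25  0.26] T [-0.012  0.064  0.004] q [-0.007  0.524  1.727 -0.038  0.833 -2.121] gap 1.001
t 25.05 yaw 122.47 tilt [-1.96 -3.19] delta [-0.0179  0.0884 -0.0121] pos [0.541  0.1008 0.2249]
```

View pics/side9z.png

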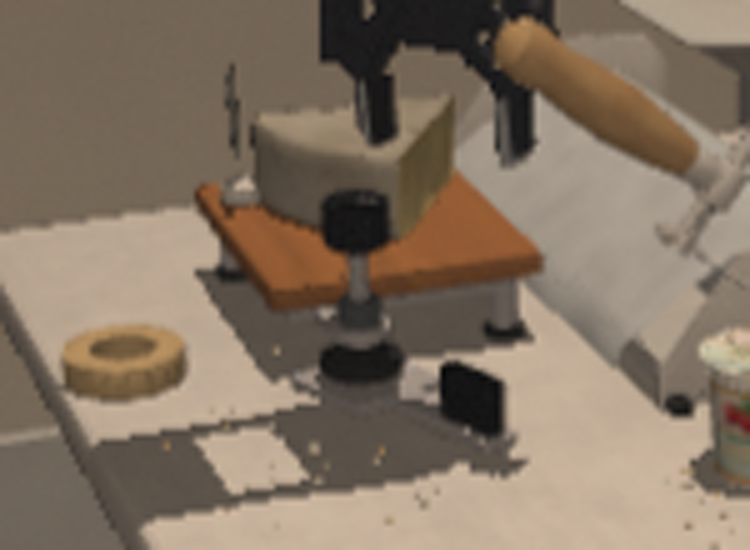

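View pics/scene9z.png

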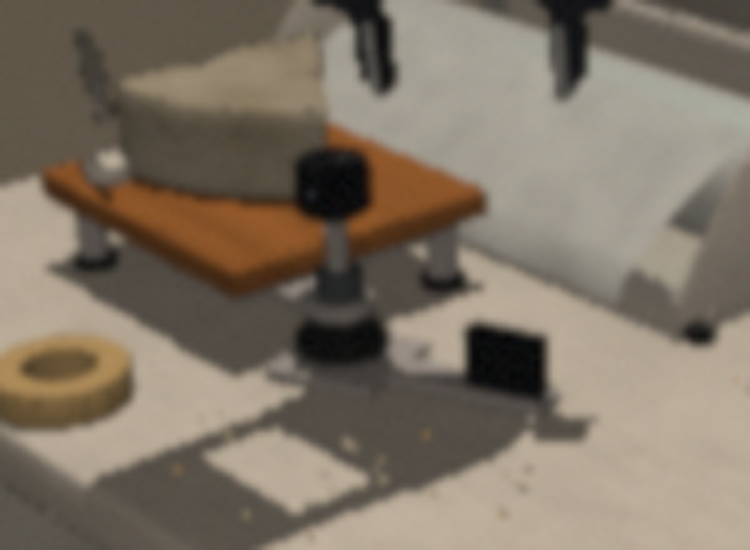

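The pad shows on both sides of the foot in both views and the plate lies flat. Next, the knob.

Emit:
apply_moves --increments '[[[-0.006, 0.03, 0, 0], [-0.006, 0.03, 0, 0], [-0.006, 0.028, 0, 0], [0, 0, 0, 0]]]'

```text
t: 25.55
tcp_pos: [0.5099, 0.1861, 0.2205]
tool_rot: [-0.271, 0.962, -0.022, 0.025]
force: [0.2, -1.0, -0.3]
finger_gap: 0.999
```

```bash
python3 tg.py .5156 .1815 .104 .054;python3 q.py
```

```text
t 25.55 yaw 121.43 tilt [-2.11 -3.22] delta [ 0.0018 -0.0004  0.0627] pos [0.5099 0.1861 0.2205]
25.55 z [0.5099 0.1861 0.2205] q235 [0.5237 1.7457 0.8174] qd [ 0.003 -0.015 -0.012] pitch -3.14 tau [-39.18 -13.12  -0.23]
```

Emit:
apply_moves --increments '[[[0.001, 0, 0.03, 0], [0.001, 0, 0.033, 0], [0, 0, 0, 0]]]'

```text
t: 25.85
tcp_pos: [0.5142, 0.1837, 0.1579]
tool_rot: [-0.27, 0.962, -0.023, 0.029]
force: [-1.3, 0.1, 0.2]
finger_gap: 1.001
```

```bash
python3 tg.py .5156 .1815 .102 .054;python3 q.py
```

```text
t 25.85 yaw 121.25 tilt [-2.46 -3.39] delta [0.0024 0.0007 0.0019] pos [0.5142 0.1837 0.1579]
25.85 z [0.5142 0.1837 0.1579] q235 [0.6297 1.7822 0.6682] qd [-0.063 -0.033  0.022] pitch -3.52 tau [-40.39 -10.71  -0.59]
```

Emit:
apply_moves --increments '[[[0.002, 0, 0.001, 0], [0, 0, 0, 0], [0, 0, 0, 0], [0, 0, 0, 0], [0, 0, 0, 0]]]' --fingers 0 --newtons 50

```text
t: 26.35
tcp_pos: [0.5135, 0.1822, 0.1599]
tool_rot: [-0.267, 0.963, -0.022, 0.03]
force: [3.0, -1.2, -12.2]
finger_gap: 0.421
```

```bash
python3 st.py;python3 q.py
```

```text
t 26.35 p [0.5135 0.1822 0.1599] yaw 120.88 tilt x,y [-2.68 -3.33] F [  2.98  -1.19 -12.19] T [ 0.459 -0.031  0.06 ] q [ 0.151  0.625  1.786 -0.058  0.667 -1.915] gap 0.421
26.35 z [0.5135 0.1822 0.1599] q235 [0.6246 1.7858 0.6667] qd [-0.002  0.001  0.003] pitch -3.7 tau [-46.95 -10.91   0.13]
```

Emit:
apply_moves --increments '[[[-0.005, -0.006, 0, 0], [-0.005, -0.006, 0, 0], [-0.005, -0.006, 0, 0], [-0.005, -0.006, 0, 0], [-0.005, -0.006, 0, 0]]]'

```text
t: 26.85
tcp_pos: [0.5185, 0.1807, 0.1592]
tool_rot: [-0.261, 0.965, -0.004, -0.004]
force: [-14.2, 11.4, 7.1]
finger_gap: 0.419
```

```bash
python3 st.py;python3 q.py
```

```text
t 26.85 p [0.5185 0.1807 0.1592] yaw 120.29 tilt x,y [ 0.55 -0.27] F [-14.17  11.4    7.13] T [ 1.65   1.585 -0.095] q [ 0.135  0.641  1.738 -0.012  0.769 -1.956] gap 0.419
26.85 z [0.5185 0.1807 0.1592] q235 [0.6413 1.738  0.7695] qd [ 0.033 -0.094  0.199] pitch 0.41 tau [-39.87 -16.09  -2.89]
```

Emit:
apply_moves --increments '[[[0, 0, 0, 0], [0, 0, 0, 0], [0, 0, 0, 0]]]'

```text
t: 27.15
tcp_pos: [0.518, 0.1813, 0.1593]
tool_rot: [-0.263, 0.965, -0.004, -0.004]
force: [-1.6, 1.0, -3.4]
finger_gap: 0.418
```

```bash
python3 st.py
```

```text
t 27.15 p [0.518  0.1813 0.1593] yaw 120.44 tilt x,y [ 0.54 -0.34] F [-1.56  1.02 -3.42] T [ 0.369 -0.12  -0.057] q [ 0.137  0.641  1.739 -0.013  0.768 -1.956] gap 0.418
```

Emit:
apply_moves --increments '[[[0, 0, 0.0001, 5], [0, 0, 0.0002, 7], [0, 0, 0.0002, 7], [0, 0, 0.0002, 7], [0, 0, 0.0002, 7]]]'

```text
t: 27.65
tcp_pos: [0.5184, 0.1799, 0.1584]
tool_rot: [0.034, 0.999, -0.005, -0.003]
force: [-2.4, 0.1, -3.6]
finger_gap: 0.416
```

```bash
python3 st.py
```

```text
t 27.65 p [0.5184 0.1799 0.1584] yaw 86.09 tilt x,y [ 0.35 -0.59] F [-2.36  0.09 -3.61] T [ 0.396 -0.139  0.033] q [ 0.134  0.643  1.739 -0.013  0.768 -1.359] gap 0.416
```

Emit:
apply_moves --increments '[[[0, 0, 0.0002, 5], [0, 0, 0.0002, 5], [0, 0, 0.0001, 5], [0, 0, 0.0001, 5]]]'

```text
t: 28.05
tcp_pos: [0.5183, 0.179, 0.1578]
tool_rot: [0.216, 0.976, -0.005, -0.003]
force: [-1.9, 1.6, -4.0]
finger_gap: 0.418
```

```bash
python3 st.py
```

```text
t 28.05 p [0.5183 0.179  0.1578] yaw 65.05 tilt x,y [ 0.25 -0.68] F [-1.92  1.62 -4.05] T [ 0.411 -0.176  0.105] q [ 0.132  0.644  1.739 -0.011  0.769 -0.996] gap 0.418
```

Emit:
apply_moves --increments '[[[0, 0, 0.0001, 4], [0, 0, 0.0001, 4], [0, 0, 0.0001, 4]]]'

```text
t: 28.35
tcp_pos: [0.5181, 0.1784, 0.1574]
tool_rot: [0.322, 0.947, -0.005, -0.004]
force: [-2.8, 1.0, -3.4]
finger_gap: 0.418
```

```bash
python3 st.py
```

```text
t 28.35 p [0.5181 0.1784 0.1574] yaw 52.42 tilt x,y [ 0.2  -0.73] F [-2.79  0.96 -3.42] T [ 0.447 -0.246  0.039] q [ 0.13   0.644  1.74  -0.009  0.769 -0.778] gap 0.418
```

Emit:
apply_moves --increments '[[[0, 0, 0.0001, 4], [0, 0, 0.0001, 4], [0, 0, 0.0001, 4]]]'

```text
t: 28.65
tcp_pos: [0.5178, 0.178, 0.1571]
tool_rot: [0.424, 0.906, -0.006, -0.004]
force: [-2.2, 1.9, -3.3]
finger_gap: 0.419
```

```bash
python3 st.py
```

```text
t 28.65 p [0.5178 0.178  0.1571] yaw 39.81 tilt x,y [ 0.13 -0.78] F [-2.17  1.91 -3.34] T [ 0.432 -0.227  0.096] q [ 0.129  0.644  1.74  -0.008  0.77  -0.56 ] gap 0.419
```

Emit:
apply_moves --increments '[[[0.0003, 0, 0.0001, 4], [0.0003, 0, 0.0001, 4], [0.0003, 0, 0.0001, 4]]]'

```text
t: 28.95
tcp_pos: [0.5174, 0.1777, 0.1567]
tool_rot: [0.52, 0.854, -0.006, -0.003]
force: [-2.1, 0.4, -4.0]
finger_gap: 0.417
```

```bash
python3 st.py
```

```text
t 28.95 p [0.5174 0.1777 0.1567] yaw 27.27 tilt x,y [-0.05 -0.81] F [-2.1   0.41 -4.02] T [ 0.207 -0.372  0.065] q [ 0.129  0.645  1.741 -0.008  0.768 -0.341] gap 0.417
```

Emit:
apply_moves --increments '[[[0.0003, 0, 0.0001, 4], [0.0003, 0, 0.0001, 4], [0.0003, 0, 0.0001, 4]]]'

```text
t: 29.25
tcp_pos: [0.5169, 0.1775, 0.1564]
tool_rot: [0.611, 0.792, -0.007, -0.003]
force: [-2.1, 1.2, -4.3]
finger_gap: 0.42
```

```bash
python3 st.py
```

```text
t 29.25 p [0.5169 0.1775 0.1564] yaw 14.73 tilt x,y [-0.25 -0.83] F [-2.13  1.16 -4.27] T [ 0.148 -0.351  0.073] q [ 0.129  0.645  1.742 -0.009  0.768 -0.122] gap 0.42
```

Emit:
apply_moves --increments '[[[0.0003, 0, 0.0001, 4], [0.0003, 0, 0.0001, 4], [0.0003, 0, 0.0001, 4]]]'

```text
t: 29.55
tcp_pos: [0.5165, 0.1775, 0.156]
tool_rot: [0.693, 0.721, -0.008, -0.002]
force: [-2.2, 1.4, -4.7]
finger_gap: 0.417
```

```bash
python3 st.py
```

```text
t 29.55 p [0.5165 0.1775 0.156 ] yaw 2.21 tilt x,y [-0.46 -0.83] F [-2.19  1.37 -4.65] T [ 0.171 -0.29   0.093] q [ 0.129  0.646  1.743 -0.01   0.768  0.097] gap 0.417
```

Emit:
apply_moves --increments '[[[0.0003, 0, 0.0001, 4], [0.0003, 0, 0.0001, 4], [0.0003, 0, 0.0001, 4]]]'

```text
t: 29.85
tcp_pos: [0.516, 0.1775, 0.1557]
tool_rot: [0.768, 0.641, -0.009, -0.002]
force: [-2.0, 1.6, -4.3]
finger_gap: 0.418
```

```bash
python3 st.py
```

```text
t 29.85 p [0.516  0.1775 0.1557] yaw -10.3 tilt x,y [-0.69 -0.8 ] F [-1.99  1.64 -4.31] T [ 0.156 -0.247  0.095] q [ 0.129  0.646  1.743 -0.01   0.769  0.317] gap 0.418
```

Emit:
apply_moves --increments '[[[0.0003, 0, 0.0001, 4], [0.0003, 0, 0.0001, 4], [0.0003, 0, 0.0001, 4]]]'

```text
t: 30.15
tcp_pos: [0.5156, 0.1777, 0.1554]
tool_rot: [0.833, 0.553, -0.01, -0.001]
force: [-2.3, 0.3, -3.6]
finger_gap: 0.418
```

```bash
python3 st.py
```

```text
t 30.15 p [0.5156 0.1777 0.1554] yaw -22.82 tilt x,y [-0.92 -0.75] F [-2.33  0.29 -3.56] T [ 0.234 -0.101  0.039] q [ 0.13   0.647  1.743 -0.011  0.772  0.536] gap 0.418
```

Emit:
apply_moves --increments '[[[0.0003, 0, 0.0001, 4], [0.0003, 0, 0.0001, 4], [0.0003, 0, 0.0001, 4]]]'

```text
t: 30.45
tcp_pos: [0.5152, 0.178, 0.155]
tool_rot: [0.888, 0.459, -0.012, -0.0]
force: [-2.1, 1.6, -3.8]
finger_gap: 0.421
```

```bash
python3 st.py
```

```text
t 30.45 p [0.5152 0.178  0.155 ] yaw -35.35 tilt x,y [-1.17 -0.67] F [-2.15  1.58 -3.8 ] T [ 0.253 -0.07   0.064] q [ 0.13   0.648  1.742 -0.01   0.774  0.755] gap 0.421
```

Emit:
apply_moves --increments '[[[0, 0, 0.0001, 4], [0, 0, 0.0001, 4], [0, 0, 0.0001, 4]]]'

```text
t: 30.75
tcp_pos: [0.5149, 0.1782, 0.1547]
tool_rot: [0.933, 0.359, -0.012, -0.0]
force: [-1.6, 1.9, -3.9]
finger_gap: 0.418
```

```bash
python3 st.py
```

```text
t 30.75 p [0.5149 0.1782 0.1547] yaw -47.95 tilt x,y [-1.3  -0.54] F [-1.64  1.95 -3.91] T [ 0.458 -0.04   0.059] q [ 0.13   0.648  1.742 -0.007  0.775  0.972] gap 0.418
```

Emit:
apply_moves --increments '[[[0, 0, 0.0001, 4], [0, 0, 0.0001, 4], [0, 0, 0.0001, 4]]]'

```text
t: 31.05
tcp_pos: [0.5147, 0.1786, 0.1543]
tool_rot: [0.967, 0.254, -0.013, -0.0]
force: [-1.3, 2.2, -4.5]
finger_gap: 0.419
```

```bash
python3 st.py
python3 - <<'E'
from h import *
for n in ['side']:
    p,d=manip.snapshot(n);x,y=(230,160)
    cv2.imwrite(f'pics/{n}10z.png',cv2.resize(p[y:y+60,x:x+80,::-1],None,fx=8,fy=8,interpolation=cv2.INTER_CUBIC))
E
```

```text
t 31.05 p [0.5147 0.1786 0.1543] yaw -60.54 tilt x,y [-1.41 -0.4 ] F [-1.28  2.19 -4.51] T [ 0.703 -0.035  0.163] q [ 0.13   0.649  1.742 -0.004  0.776  1.189] gap 0.419
```

View pics/side10z.png

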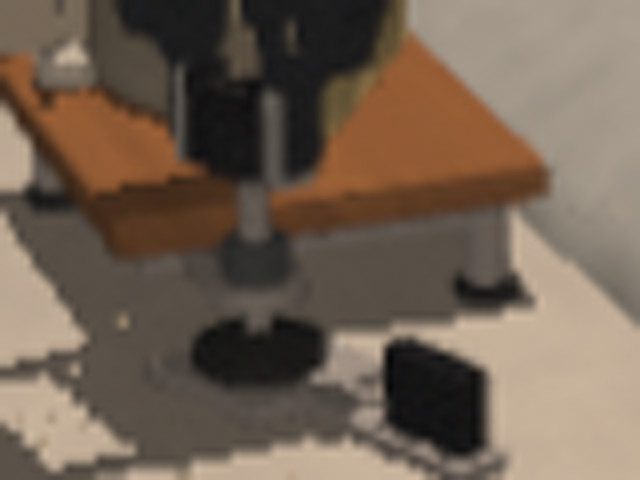

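Run:
```python
from station import manip
for i in range(5):
    s=manip.sense();print(round(s['t'],2),s['ft_torque'].round(3) if hasattr(s['ft_torque'],'round') else s['ft_torque'],s['force'].round(1));
    manip.snapshot('side')
```

```text
31.1 [ 0.581 -0.008 -0.137] [-1.3  1.9 -3.7]
31.15 [ 0.534  0.013 -0.151] [-0.7  2.4 -4. ]
31.2 [ 0.675 -0.003 -0.069] [-1.2  3.6 -4.2]
31.25 [ 0.661  0.014 -0.171] [-2.1  2.6 -3.9]
31.3 [ 0.715  0.008 -0.105] [-1.9  3.  -3.5]
```

Emit:
apply_moves --increments '[[[0, 0, 0.0001, 3], [0, 0, 0, 3]]]'

```text
t: 31.55
tcp_pos: [0.5145, 0.1788, 0.1542]
tool_rot: [0.979, 0.205, -0.013, 0.0]
force: [-1.1, 1.9, -5.8]
finger_gap: 0.418
```

```bash
python3 st.py
```

```text
t 31.55 p [0.5145 0.1788 0.1542] yaw -66.33 tilt x,y [-1.45 -0.27] F [-1.13  1.88 -5.78] T [ 0.878 -0.017  0.284] q [ 0.13   0.649  1.742 -0.004  0.776  1.291] gap 0.418
```

Torque rose from about 0.07 to 0.16 to 0.28 N m over the last 18°. That puts contact about 10° back, or roughly 10 N, so I'm letting go.

Emit:
apply_moves --increments '[[[0, 0, 0, 0], [0, 0, 0, 0], [0, 0, 0, 0], [0, 0, 0, 0]]]' --fingers 1

```text
t: 31.95
tcp_pos: [0.5174, 0.1775, 0.1562]
tool_rot: [0.978, 0.208, -0.01, 0.002]
force: [-0.5, -0.3, 0.1]
finger_gap: 0.998
```

```bash
python3 st.py
```

```text
t 31.95 p [0.5174 0.1775 0.1562] yaw -66.0 tilt x,y [-1.16 -0.  ] F [-0.46 -0.3   0.09] T [ 0.057  0.017 -0.036] q [ 0.129  0.647  1.738 -0.008  0.776  1.287] gap 0.998
```

Emit:
apply_moves --increments '[[[0, 0, -0.02, 0], [0, 0, -0.04, 0], [0, 0, -0.04, 0], [0, 0, -0.03, 0], [0, 0, 0, 0]]]'

```text
t: 32.45
tcp_pos: [0.5209, 0.1775, 0.2908]
tool_rot: [0.978, 0.209, -0.01, 0.003]
force: [0.5, -0.5, 0.4]
finger_gap: 1.003
```

```bash
python3 st.py
python3 - <<'E'
from h import *
for n in ['side','scene','wrist']:
    p,d=manip.snapshot(n)
    if n=='wrist':cv2.imwrite('pics/wrist11.png',p[:,:,::-1]);continue
    x,y=(190,130)if n=='side' else (170,150)
    cv2.imwrite(f'pics/{n}11.png',p[:,:,::-1])
    cv2.imwrite(f'pics/{n}11z.png',cv2.resize(p[y:y+110,x:x+150,::-1],None,fx=5,fy=5,interpolation=cv2.INTER_CUBIC))
E
```

```text
t 32.45 p [0.5209 0.1775 0.2908] yaw -65.89 tilt x,y [-1.22  0.08] F [ 0.48 -0.53  0.35] T [-0.002 -0.046 -0.025] q [ 0.128  0.45   1.624 -0.008  1.088  1.282] gap 1.003
```

View pics/side11z.png

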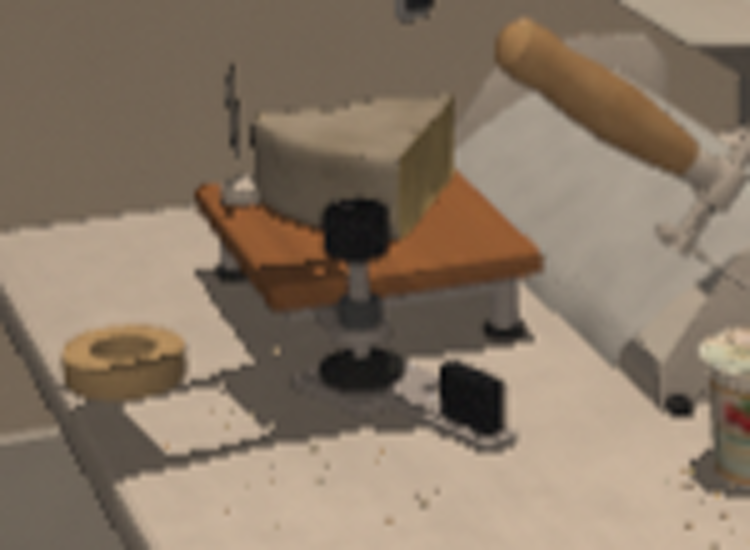

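View pics/scene11z.png

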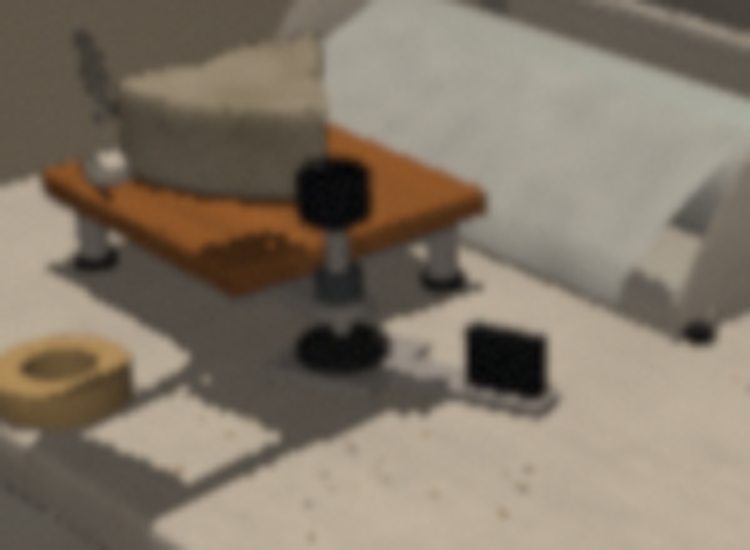

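View pics/wrist11.png

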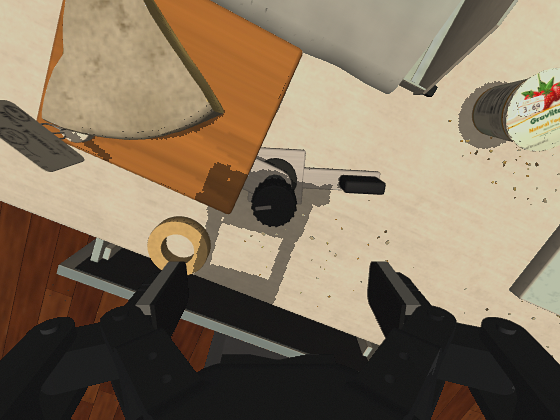

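In all three views the foot sits on the pad, and the bar has not moved since placing. The tape and pot are where they were, and the gripper is clear. Handing in.

```bash
python3 -c "
from station import manip
print(manip.sense()['t']);print(manip.sign_off())"
```

```text
32.6
the job is handed in; nothing more can be done
None
```

I slid the plate by its grip bar until the pad was under the foot, then turned the knob about 187° clockwise in one stroke. After that I let go, lifted clear and handed in at 32.6 s; no verdict was reported.

**Centring:** the last wrist view before release put the pad centre about 2 mm from the screw axis (tolerance 9 mm). One later rim fit disagreed by about 3 mm because the knob hid the foot, so I relied on the two earlier, cleaner fits. I took no new centring measurement at the end. The bar looks unmoved between the scene views from just after placing and after release.

**Foot load:** I estimate about 10 N, but could not measure it directly. The turning moment stayed near 0.07 N m, then rose to 0.16 and 0.28 N m over the last 12°. That puts first contact about 10° before the stop. The moment readings scatter by about 0.04 N m, which makes the estimate uncertain by a few newtons.

**Arm tilt:** the tool drifted to about 11° off vertical during my early moves. I levelled it by gripping the fixed knob before touching the plate, and again before turning. It was about 1.5° off or less while I turned the knob, but about 3.6° off when I released the plate.

**Final state:** the plate looks flat, and the tape roll and pot look unmoved. I did not check the marker again at the end; I never worked near it.

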